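Set up the phone to film the carving of a bowl

ROBOT

A 7-joint arm with a two-finger parallel gripper is mounted at the origin on the work surface. World frame = base frame: x ahead of the robot, y to its left, z up, the work surface at z = 0. Lengths are in mm, angles in rad, forces in N, time in s.
With the tool pointing down it reaches from about 400 to 875 mm from the base axis. Payload 4.4 kg.
Tool frame: the origin (TCP) lies between the finger pads; the fingertips stand 22 mm ahead of it and the grasp point (between the pads) lies 3 mm ahead of it; z points along the fingers, y is the line along which they close (so a half turn about z gives the same grasp; the last joint's range is limited). The gripper opens to 85 mm and grips with 20 to 120 N. Pads are 22 mm wide; open, the fingers measure 114 mm over their backs; the gripper's body (76 mm by 85 mm) begins 54 mm behind the grasp point. The pads swing forward as they close: fully open they stand 13 mm farther back than shut.
Start: joints at [-1.415, 0.628, 0.038, 1.517, -0.027, 0.996, -0.02], TCP at [142.966, 634.096, 253.313] pointing down, gripper open.
Joint ranges: [-3.06, 3.06], [-0.37, 2.12], [-1.25, 1.32], [0.18, 2.47], [-1.1, 4.24], [0.23, 1.98], [-2.94, 2.94]. Speed limits (rad/s): [2.57, 2.57, 3.14, 3.14, 3.14, 3.14, 3.14].

INTERFACE

Orientations are given as a unit quaternion [w, x, y, z].
In Python, from cell import * gives the robot as it stands.
- The arm moves only by the shell command python3 -m handwheel 'ROWS'. ROWS is JSON, a list of rows, each a list of 3 entries, a list of its own where there are three numbers: the shift along the tool's x, y, z in m, then the turn, a rotation vector about the tool's x, y, z in degrees, then the opening, from -1 (shut) to 1 (fully open). In form: [[[dx, dy, dz], [ax, ay, az], gripper], ...]. A call has 1 to 12 rows; each row shifts and turns the commanded pose from where the row before left it, along the tool's axes as they then stand; what a row does not reach is not made up. A row lasts 1/12 s, in which the tool goes at most 41.7 mm and 7.16 degrees, less where a joint would pass 70% of its speed; a pose out of reach is approached as far as the arm can. A call with a gripper value outside its range is refused whole. The fingers move at their own pace and stop on an object; the grip force is fixed at half the most. Time passes only in rows, so rows that do not move let the fingers close. It gives the time, the measured TCP pose, the force, the opening and the grip force at its end, in the units of the state.
- observe(): the state, without advancing time (a new reading comes with each control period).
- get_image(name): name is "scene" or "top" or "wrist"; returns the picture (420x560x3 uint8, red, green, blue); there is no depth.
- camera_info(name): a dict with "fx", "fy", "cx", "cy" (pixels), "rvec" (rotation vector, rad) and "tvec" (3), from world to camera coordinates, as OpenCV has them. Camera axes: x right, y down, z forward; pixel columns grow to the right and rows downward; lengths in mm; the calibration is good to about 2 mm. A picture is of the moment at which its call begins: read the wrist's pose just before it. camera_info takes no time and is no camera call; for the wrist camera it gives the pose at the moment of the call.
- close_job(): hands the job in; it is judged then, once.
The state is a dict: "time_s": time; "q": joint angles; "dq": joint speeds; "joint_torque": joint torques, N m; "tool_pos": TCP position; "tool_rot": TCP orientation; "force": force on the tool from outside, world axes, zero at the start; "torque": the same for the moment, N m; "opening": finger opening in mm; "finger_force": force on a finger pad.
Only numpy, scipy, OpenCV 4.12 (cv2) and the standard library are available. Lean on these libraries where they do the work, as an engineer would, in place of code of your own. Each camera call takes 0.05 s, during which the arm holds its last target. There are 200 camera calls.

TASK

Get the phone stand ready to film the bowl: swivel its head until it faces the middle of the bowl and bring the empty cradle upright, then take the phone out of the wooden dock and slide it, long edge down and lens side towards the bowl, fully home in the cradle. With the phone in it, tilt the cradle forward to look down at the bowl by 20 degrees, still facing it. Leave the bowl and everything else on the bench where they are.

Things in the scene. Friction and masses are not known exactly. Their poses are not given: they have to be found in the camera images.
- swivel (a joint): swivel of the stand's head about the stand's vertical column, rad; grows counter-clockwise seen from above; range -1.6 to 1.8; a stiff hinge that stays where it is left
- cradle (a joint): tilt of the cradle about a level axis through head, rad; 0 = upright (slot opens straight up), positive = top leaning forward (towards where the head faces; the handle at the back then rises), negative = leaning back; range -0.8 to 0.8; a stiff hinge that stays where it is left. 20 degrees forward is 0.349
- head (a point): point on the stand's column axis and on the tilt axis, 120 mm above the bench, turning with the swivel: x = the way the head faces, y = tilt axis, z up. The stand is black and dark steel, screwed to the bench: a round foot 124 mm across and 16 mm high, a column 28 mm thick, and on it the swivelling, tilting phone cradle with a bar handle behind
- grip (a point): middle of the rubber handle grip, on the cradle's tilting part: a round bar 24 mm thick and 62 mm long on a thin rod, pointing straight back from the head (along -x of this frame), 125 mm from head. Moving it round the column swivels the head; raising it tilts the cradle forward, lowering it tilts it back; about 3 N either way
- slot (a point): centre of the floor of the cradle's slot, 24 mm above the tilt axis when upright; x = forward, y = along the slot, z = the way the slot opens. The slot is 16 mm wide and 164 mm long between end cheeks 26 mm high; back wall 34 mm high, front wall 26 mm, both with lips above that flare the mouth to about 28 mm (top of the back lip 44 mm above the floor, of the front lip 36 mm)
- phone: black phone in a case, 150 x 75 x 12 mm, 0.2 kg, standing on its long edge in one of the dock's two slots; origin at the centre of the lower long edge, y = along its length, z = up to the other long edge, x = out of the back, lens side (camera bump with three round lenses); -x is the glass screen
- lens (a point): the camera bump on the phone's lens side, at 6, 54, 55 mm from the phone's origin along its x, y, z
- dock: fixed wooden block 130 x 170 mm, 34 mm high, with two parallel slots along its y, 16 mm wide, floor 12 mm above the bench, at x = -38 mm and +38 mm; origin under its centre on the bench. One slot holds the phone, the other the stone
- bowl: round dark wooden bowl, 150 mm across the rim, 65 mm high; origin at the centre of its underside; stays where it is
- stone: grey sharpening stone 120 x 55 x 12.5 mm standing on edge in the dock's other slot; origin at the centre of its lower edge; not needed
- gouge_a: wood-handled gouge about 245 mm long, 28 mm thick, lying on the bench near the robot; origin on the bench, under the blade's handle end; not needed
- gouge_b: wood-handled gouge about 265 mm long, 28 mm thick, lying on the bench left of the stand; origin as for gouge_a; not needed
- mallet: round carver's mallet, 80 mm thick, 244 mm tall, standing on its head; origin under its centre; not needed
- glue: white glue bottle 60 mm thick, 170 mm tall; origin under its centre; not needed
- brush: bench brush about 265 mm long, 45 mm wide, lying flat; origin on the bench at the joint of handle and head; not needed
- offcut: dark wood block 110 x 60 x 40 mm; origin under its centre; not needed
Mind the look-alikes: they are no part of the job. What is shaped like the part that bears swivel but red is not meant. Leave any green look-alike of the phone alone.

How it is judged:
By the outcome, as a careful person would: the job done as asked, in the order asked, and still so for the second after the job is handed in, with the robot touching nothing.
It also fails if it takes over 72 s, if anything falls off the work surface, if the arm or the gripper's body presses on something with over 40 N, if the wrist force passes 120 N, or if a joint passes its speed limit or range.

## Working session

There is one attempt and no reset: what is moved stays moved. The work goes in short steps, Python scripts to look and compute and a shell command to move; the robot and the scene stay as the last step left them, time stands still between calls to the robot, and variables do not carry over. Pictures are saved under pics/ and viewed, at most 10 in all, crops included, and the job is handed in when it is done.

```bash
mkdir -p pics; python3 - <<'E'
from cell import *
import cv2,numpy as np
for n in("top","scene"):
    im=get_image(n); cv2.imwrite(f"pics/{n}0.png",im[:,:,::-1])
    c=camera_info(n);print(n,c)
    R=cv2.Rodrigues(np.array(c["rvec"]))[0];print(-R.T@np.array(c["tvec"]))
print(observe())
E
```

```text
top {'fx': 438.27411793711747, 'fy': 438.27411793711747, 'cx': 277.6317077004313, 'cy': 208.21182900801662, 'rvec': array([ 2.15660038, -2.12644641,  0.16730661]), 'tvec': array([ -51.67810412,  486.65977335, 1300.53088293])}
[ 281.24797453  -44.50065144 1360.07654481]
scene {'fx': 405.56585133763207, 'fy': 405.56585133763207, 'cx': 276.68252207242233, 'cy': 207.7437631394481, 'rvec': array([ 1.82952599,  1.68170528, -0.67855492]), 'tvec': array([   8.40943699, -263.98278066, 1621.37436108])}
[1314.44152928 -126.66364691  977.14493937]
{'time_s': 0.1, 'q': array([-1.41477038,  0.6292464 ,  0.03846538,  1.51828728, -0.02698646,
        0.99628036, -0.02003521]), 'dq': array([ 2.12581281e-05, -1.17814106e-03,  2.51806158e-03, -4.25963913e-03,
        5.95278725e-04, -4.23503662e-04, -1.59952404e-03]), 'joint_torque': array([ 2.85441347e-03, -5.64540982e+01,  1.23042226e+00, -1.93978429e+01,
        1.12351414e-02,  5.30823876e-03,  5.47923818e-06]), 'tool_pos': array([142.87692444, 633.56375393, 252.47990713]), 'tool_rot': array([-7.40557520e-05,  1.10708010e-01,  9.93852611e-01, -8.48201214e-04]), 'force': array([ 0.33239491, -0.24506669,  0.44891397]), 'torque': array([-0.01630496,  0.00450908,  0.02315449]), 'finger_force': 0.0, 'opening': 85.22222747010198}
```

View pics/top0.png

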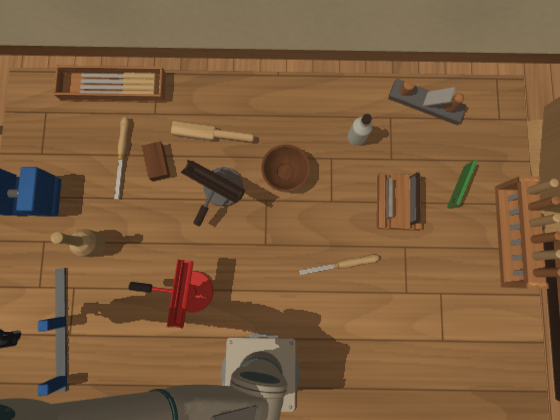

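View pics/scene0.png

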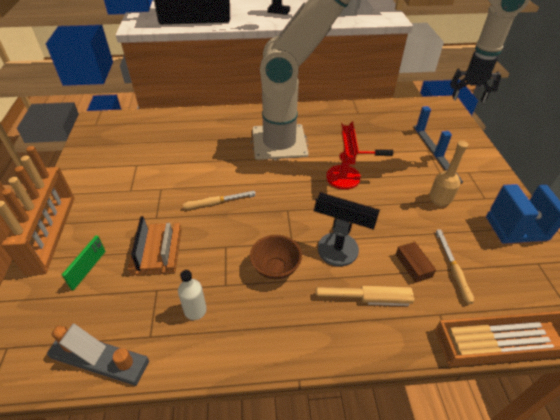

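The top view shows the black stand with its foot at about (223,187), the handle at (201,215) and the bowl at (287,169). The dock is at (400,201), with a black slab at col 415 and a grey one at col 390. The look-alikes are a red stand at (190,292) and a green phone at (463,185). The black stand and the black slab in the dock fit the description. I'll confirm both in one enlarged crop.

```bash
cat > h.py <<'E'
from cell import *
import cv2,numpy as np
def cam(n):
    c=camera_info(n);R=cv2.Rodrigues(np.array(c["rvec"]))[0];t=np.array(c["tvec"])
    K=np.array([[c["fx"],0,c["cx"]],[0,c["fy"],c["cy"]],[0,0,1]]);return K,R,t
def plane(C,uv,z):
    K,R,t=C;o=-R.T@t;d=R.T@np.linalg.inv(K)@np.array([*uv,1.]);return o+d*(z-o[2])/d[2]
def tri(C1,a,C2,b):
    P=[C[0]@np.c_[C[1],C[2]] for C in(C1,C2)]
    X=cv2.triangulatePoints(P[0],P[1],np.array(a,float).reshape(2,1),np.array(b,float).reshape(2,1));X=X[:3,0]/X[3]
    return X,[proj(C,X)-np.array(u) for C,u in((C1,a),(C2,b))]
def proj(C,X):
    K,R,t=C;p=K@(R@np.array(X,float)+t);return p[:2]/p[2]
E
python3 - <<'E'
import cv2,numpy as np
t=cv2.imread("pics/top0.png");s=cv2.imread("pics/scene0.png")
def cr(im,x,y,w=100,h=75):
    r=cv2.resize(im[y:y+h,x:x+w],(400,300),interpolation=cv2.INTER_CUBIC)
    return cv2.convertScaleAbs(r,alpha=1.5,beta=15)
cv2.imwrite("pics/comp.png",np.vstack([np.hstack([cr(t,170,155),cr(s,290,190)]),np.hstack([cr(t,355,165),cr(s,110,205)])]))
E
```

```text
(no output)
```

View pics/comp.png

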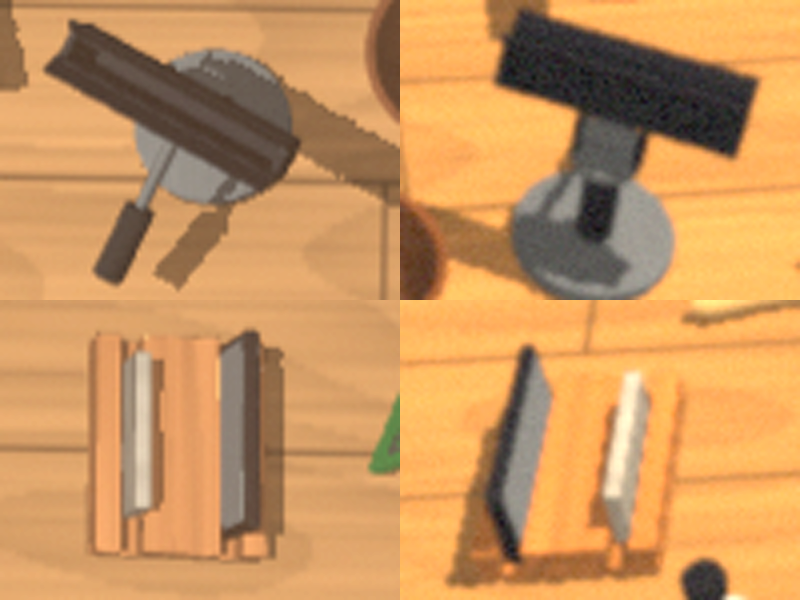

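The crop confirms both targets. The dark slab in the dock's outer slot (top view col about 418) is the phone: its grey screen faces +y, so the lens side faces -y. The grey-white one is the stone, and the stand with the steel foot is the right one. Next, a coarse measurement.

```bash
python3 - <<'E'
from h import *
T=cam("top");S=cam("scene");t=cv2.imread("pics/top0.png")
foot=plane(T,(223.7,186.9),16);print("foot",foot, plane(S,(338.5,248),16))
hsv=cv2.cvtColor(t,cv2.COLOR_BGR2HSV)
# bowl: redder & darker than bench
sub=hsv[130:210,250:325];print("bench/bowl hsv",hsv[140,250],hsv[150,287],hsv[185,290])
m=((hsv[...,2]<125)&(hsv[...,1]>100)).astype(np.uint8)*255
mm=np.zeros_like(m);mm[135:205,255:322]=m[135:205,255:322]
c=max(cv2.findContours(mm,0,2)[0],key=cv2.contourArea);e=cv2.fitEllipse(cv2.convexHull(c));print("bowl",e)
b=plane(T,e[0],60);print(b, plane(S,(276,259),30))
for n,uv in(("ph far",(418.5,173)),("ph near",(420,223))):print(n,plane(T,uv,87))
for uv in((378,173.5),(378.5,228),(420,228.5)):print("dock",plane(T,uv,34))
from scipy.optimize import least_squares
h=np.r_[foot[:2],120]
def g(p):
    s,k=p;return h+125*np.array([-np.cos(k)*np.cos(s),-np.cos(k)*np.sin(s),np.sin(k)])
for k0 in(-.4,.4):
    r=least_squares(lambda p:proj(T,g(p))-[200.7,216.2],[-.8,k0]);print(r.x,r.cost,g(r.x))
d=b[:2]-foot[:2];print("target swivel dir",np.arctan2(d[1],d[0]),np.linalg.norm(d))
C=cam("wrist");o=observe();print("wrist cam",-C[1].T@C[2],C[1],o["tool_pos"])
E
```

```text
foot [555.75352583 124.71308979  16.        ] [566.25945826 129.95985662  16.        ]
bench/bowl hsv [ 17 123 153] [ 12 158  76] [ 12 154  76]
bowl ((291.44586181640625, 163.78173828125), (58.217376708984375, 70.64244842529297), 87.50867462158203)
[621.63424828 -85.04685069  60.        ] [602.37821457 -62.57871213  30.        ]
ph far [ 591.82076695 -463.00290429   87.        ]
ph near [ 441.8100543  -462.05195197   87.        ]
dock [ 601.34026841 -354.64199346   34.        ]
dock [ 431.37690375 -352.53029693   34.        ]
dock [ 431.63609539 -478.82600039   34.        ]
[-0.51716046 -0.36790291] 4.0389678347315804e-28 [454.37088767 182.3792834   75.04256687]
[-0.37196692  0.2763316 ] 0.0 [443.71960149 168.42062784 154.10353229]
target swivel dir -1.2664756252020934 219.86246204933997
wrist cam [ 61.89375907 652.00257701 373.81645079] [[ 0.22011037  0.97547297 -0.00197822]
 [ 0.92333135 -0.20768987  0.32299248]
 [ 0.31465958 -0.07292054 -0.94639946]] [142.87692444 633.56375393 252.47990713]
```

```bash
python3 - <<'E'
from h import *
T=cam("top");S=cam("scene");t=cv2.imread("pics/top0.png");s=cv2.imread("pics/scene0.png")
def fit(im,f,x0,y0,x1,y1):
    h=cv2.cvtColor(im,cv2.COLOR_BGR2HSV).astype(int);m=f(h).astype(np.uint8)*255
    k=np.zeros_like(m);k[y0:y1,x0:x1]=m[y0:y1,x0:x1];k=cv2.morphologyEx(k,cv2.MORPH_OPEN,np.ones((3,3)))
    c=np.vstack([q for q in cv2.findContours(k,0,2)[0] if cv2.contourArea(q)>8]);hu=cv2.convexHull(c);return cv2.fitEllipse(hu),cv2.boundingRect(hu),cv2.minEnclosingCircle(hu)
bo=lambda h:(h[...,0]<14)&(h[...,2]<150)&(h[...,1]>100)
gr=lambda h:(h[...,1]<70)&(h[...,2]>60)
r=fit(t,bo,255,138,322,205);print(r,plane(T,r[0][0],65),plane(T,r[2][0],65))
r=fit(s,bo,240,225,308,290);print(r)
x,y,w,hh=r[1];print(plane(S,(x+w/2,y+.5),65),plane(S,(x+.5,r[0][0][1]-4),65),plane(S,(x+w-.5,r[0][0][1]-4),65))
r=fit(t,gr,200,160,248,210);print(r,plane(T,r[0][0],16))
r=fit(s,gr,314,228,362,275);print(r,plane(S,r[0][0],10))
E
```

```text
(((285.3057861328125, 167.63868713378906), (47.32598114013672, 48.99534225463867), 101.31954956054688), (261, 144, 49, 48), ((285.2811584472656, 167.34764099121094), 24.566818237304688)) [608.0194336  -66.36794049  65.        ] [608.92532408 -66.28304721  65.        ]
(((275.7052001953125, 256.2040100097656), (44.07606887817383, 52.595115661621094), 87.57904815673828), (250, 235, 53, 44), ((275.909912109375, 256.18499755859375), 26.423721313476562))
[543.13767924 -56.18506777  65.        ] [ 598.86590433 -134.98166993   65.        ] [610.9985026  12.0391039  65.       ]
(((219.47898864746094, 185.9059295654297), (29.501195907592773, 38.99291229248047), 22.59983253479004), (204, 168, 26, 37), ((219.27999877929688, 184.8800048828125), 19.47861671447754)) [558.73302319 138.01337248  16.        ]
(((338.31817626953125, 248.5988006591797), (31.001750946044922, 39.3665771484375), 103.99291229248047), (320, 234, 38, 31), ((338.06097412109375, 248.35365295410156), 19.50074005126953)) [563.82777001 130.56707106  10.        ]
```

```bash
cat >> h.py <<'E'
from scipy.spatial.transform import Rotation as Ro
def pose(o=None):
    o=o or observe();w,x,y,z=o["tool_rot"];return np.array(o["tool_pos"]),Ro.from_quat([x,y,z,w])
def Rdown(yawy,pitch=0):
    "tool down, tool y at world angle yawy(deg); pitch = tilt forward turn about tool y"
    a=np.radians(yawy);y=np.array([np.cos(a),np.sin(a),0]);z=np.array([0,0,-1.]);return Ro.from_matrix(np.c_[np.cross(y,z),y,z])
def plan(p,R):
    "turn first, then shift along the new tool axes"
    q,Q=pose();rv=(Q.inv()*R).as_rotvec(degrees=True);d=R.inv().apply(np.array(p)-q)/1000
    print("turn",rv.round(2),"then shift",d.round(4),"| min rows",int(np.ceil(np.linalg.norm(rv)/5)),int(np.ceil(np.linalg.norm(d)/.03)))
E
sleep 0
python3 -m handwheel '[[[0,0,-0.033],[0,0,0],1],[[0,0,-0.033],[0,0,0],1],[[0,0,-0.033],[0,0,0],1],[[-0.022,-0.023,0],[0,0,0],1],[[-0.022,-0.023,0],[0,0,0],1],[[-0.022,-0.023,0],[0,0,0],1],[[-0.022,-0.023,0],[0,0,0],1],[[-0.022,-0.023,0],[0,0,0],1],[[-0.022,-0.023,0],[0,0,0],1],[[-0.022,-0.023,0],[0,0,0],1],[[-0.022,-0.023,0],[0,0,0],1],[[-0.022,-0.023,0],[0,0,0],1]]'
python3 -m handwheel '[[[-0.022,-0.023,0],[0,0,0],1],[[-0.022,-0.023,0],[0,0,0],1],[[-0.022,-0.023,0],[0,0,0],1],[[-0.022,-0.023,0],[0,0,0],1],[[-0.022,-0.023,0],[0,0,0],1],[[-0.022,-0.023,0],[0,0,0],1],[[-0.022,-0.023,0],[0,0,0],1],[[-0.022,-0.023,0],[0,0,0],1],[[-0.022,-0.023,0],[0,0,0],1],[[-0.022,-0.023,0],[0,0,0],1],[[-0.022,-0.023,0],[0,0,0],1],[[0,0,0],[0,0,0],1]]'
python3 - <<'E'
from h import *
im=get_image("wrist");cv2.imwrite("pics/w1.png",im[:,:,::-1]);C=cam("wrist");np.savez("w1.npz",K=C[0],R=C[1],t=C[2]);print(C[0],-C[1].T@C[2])
print(pose()[0],pose()[1].as_matrix().round(3))
for p in((556,125,120),(610,-64,65),(556,125,16),(454,182,75),(444,168,154)):print(p,proj(C,p).round())
E
```

```text
time_s: 1.1
tool_pos: [291.0, 386.9, 352.1]
tool_rot: [-0.0, 0.111, 0.994, -0.0]
force: [0.6, -0.3, -0.3]
opening: 85.2
finger_force: 0.0
time_s: 2.1
tool_pos: [473.6, 81.9, 352.4]
tool_rot: [0.001, 0.115, 0.993, -0.002]
force: [-0.1, -0.7, 1.2]
opening: 85.6
finger_force: 0.0
[[373.7159422    0.         283.25571149]
 [  0.         373.7159422  204.39622975]
 [  0.           0.           1.        ]] [391.16655356 104.03333487 473.36344816]
[472.05670358  85.05402543 352.09908343] [[-0.974  0.227  0.   ]
 [ 0.227  0.974 -0.002]
 [-0.001 -0.002 -1.   ]]
(556, 125, 120) [340. 237.]
(610, -64, 65) [193. 289.]
(556, 125, 16) [329. 204.]
(454, 182, 75) [370. 121.]
(444, 168, 154) [372. 123.]
```

View pics/w1.png

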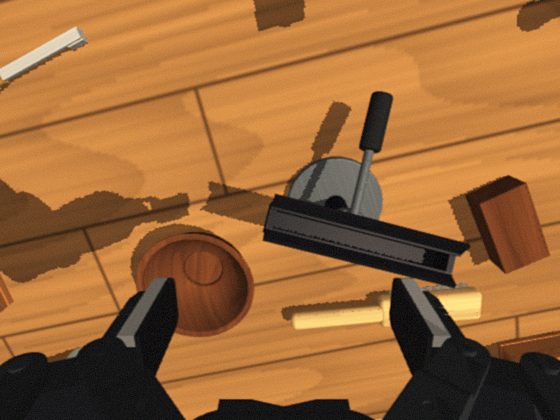

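The wrist view shows the bowl's rim spanning cols 137–254 and rows 232–335. The handle grip runs from (380,95) to (373,148), the foot sits at about (335,205), and the cradle's mouth faces the camera.

```bash
python3 - <<'E'
from h import *
from scipy.optimize import least_squares
d=np.load("w1.npz");W=(d["K"],d["R"],d["t"]);T=cam("top");im=cv2.imread("pics/w1.png")
h=cv2.cvtColor(im,cv2.COLOR_BGR2HSV).astype(int)
# bowl
m=((h[...,0]<13)&(h[...,2]<170)&(h[...,1]>110)).astype(np.uint8)*255
k=np.zeros_like(m);k[225:342,128:262]=m[225:342,128:262];k=cv2.morphologyEx(k,cv2.MORPH_OPEN,np.ones((5,5)))
c=max(cv2.findContours(k,0,2)[0],key=cv2.contourArea);hu=cv2.convexHull(c);print("bowl",cv2.fitEllipse(hu),cv2.boundingRect(hu))
# circle fit on rim plane with the hull
P=np.array([plane(W,q[0],65)[:2] for q in hu if not(q[0][1]>275 and 125<q[0][0]<190)])
r=least_squares(lambda p:np.linalg.norm(P-p[:2],axis=1)-p[2],[610,-64,75],loss="soft_l1");print("bowl circ",r.x,r.cost)
# foot: grey rim pixels
m=((h[...,1]<90)&(h[...,2]>70)).astype(np.uint8)*255
k=np.zeros_like(m);k[150:215,280:392]=m[150:215,280:392];k=cv2.morphologyEx(k,cv2.MORPH_OPEN,np.ones((3,3)))
c=np.vstack([q for q in cv2.findContours(k,0,2)[0]]);hu=cv2.convexHull(c)
P=np.array([plane(W,q[0],16)[:2] for q in hu if q[0][1]<194]);
r=least_squares(lambda p:np.linalg.norm(P-p,axis=1)-62,[556,125],loss="soft_l1");print("foot",r.x,r.cost,len(P),cv2.boundingRect(hu))
# grip: dark mask
m=(h[...,2]<60).astype(np.uint8)*255;k=np.zeros_like(m);k[80:160,340:400]=m[80:160,340:400]
c=max(cv2.findContours(k,0,2)[0],key=cv2.contourArea);a=cv2.minAreaRect(c);print("grip",a)
t=cv2.imread("pics/top0.png");ht=cv2.cvtColor(t,cv2.COLOR_BGR2HSV).astype(int)
m=((ht[...,2]<75)&(ht[...,1]<140)).astype(np.uint8)*255;k=np.zeros_like(m);k[200:230,188:212]=m[200:230,188:212]
c=max(cv2.findContours(k,0,2)[0],key=cv2.contourArea);b=cv2.minAreaRect(c);print("grip top",b)
X,e=tri(W,a[0],T,b[0]);print(X,e)
for hx,hy in(r.x,(556,125),(560,128)):
    f=lambda p:np.array([hx,hy,120])+125*np.array([-np.cos(p[1])*np.cos(p[0]),-np.cos(p[1])*np.sin(p[0]),np.sin(p[1])])
    for k0 in(-.4,.4):
        q=least_squares(lambda p:np.r_[proj(W,f(p))-a[0],proj(T,f(p))-b[0]],[-.5,k0]);print(hx,hy,q.x,q.fun.round(1),f(q.x))
E
```

```text
bowl ((194.5426025390625, 284.16693115234375), (103.70428466796875, 118.97615051269531), 105.10631561279297) (136, 233, 118, 104)
bowl circ [608.17289668 -61.12468057  74.05672696] 7.907933009636836
foot [546.40107923 144.92992029] 45.85127000428982 12 (290, 150, 92, 65)
grip ((375.40618896484375, 122.46012878417969), (20.782447814941406, 62.313819885253906), 13.5704345703125)
grip top ((200.6000213623047, 214.80003356933594), (7.155416965484619, 20.57182502746582), 26.56505012512207)
[449.63745818 174.13691588 130.36601825] [array([-1.1970281 ,  2.16737831]), array([-0.39938858,  0.44061018])]
546.4010792261057 144.92992029295422 [-0.52668154 -0.68659149] [-0.5  0.1 -1.5  0.1] [462.82627642 193.5259911   40.76191422]
546.4010792261057 144.92992029295422 [-0.18291738  0.51967342] [ 0.   0.4 -0.3  1.5] [439.71344754 164.66554446 182.07458727]
556 125 [-0.55916676 -0.37430197] [-0.4  0.2 -1.3  0.4] [457.37431861 186.71890422  74.2971354 ]
556 125 [-0.38800801  0.26923765] [-0.1  0.4 -0.6  1.2] [444.46043401 170.58937103 153.24957846]
560 128 [-0.50692693 -0.32428552] [-0.4  0.2 -1.2  0.5] [456.41575428 185.52354762  80.17104687]
560 128 [-0.36990232  0.2015241 ] [-0.1  0.3 -0.7  1.1] [445.81323626 172.27600851 145.02035284]
```

```bash
python3 - <<'E'
from h import *
from scipy.optimize import least_squares
d=np.load("w1.npz");W=(d["K"],d["R"],d["t"]);T=cam("top")
l,r,t=plane(W,(287,193),16),plane(W,(383,193),16),plane(W,(337,157),16);print(l,r,t,np.linalg.norm(l-r))
P=np.array([l,r,t])[:,:2]
q=least_squares(lambda p:np.linalg.norm(P-p,axis=1)-62,[556,125]);print("foot",q.x,q.fun)
def mod(p,v):
    hx,hy,s,k=p[:4];R=Ro.from_euler("ZY",[s,k]);return np.array([hx,hy,120])+R.apply(v)
def res(p):
    L=p[4];o=[]
    for v,u in(((-15,-L,68),(277,196)),((-15,L,68),(469,246)),((15,-L,60),(265,241)),((15,L,60),(455,285))):o+=list(proj(W,mod(p,v))-u)
    o+=list(proj(W,mod(p,(-125,0,0)))-(375.4,122))+list((proj(T,mod(p,(-125,0,0)))-(200.6,215.3))*1)
    o+=list((p[:2]-[560,127])/3)
    return np.array(o)
for k0 in(-.4,.4):
    z=least_squares(res,[560,127,-.45,k0,85]);print(z.x.round(3),z.cost,z.fun.round(1),mod(z.x,(-125,0,0)))
E
```

```text
[529.34869872  75.89414463  16.        ] [557.12966928 195.5281974   16.        ] [497.88217331 146.68615134  16.        ] 122.81729889143767
foot [557.64466139 132.36390129] [ 1.16244866  1.16639549 -0.54528637]
[ 5.60327e+02  1.33031e+02 -4.86000e-01 -3.83000e-01  8.66110e+01] 44.374840484777074 [-1.7  4.9 -1.1  3.   1.3 -5.4  0.7 -3.7 -0.1  0.9 -1.4 -0.2  0.1  2. ] [457.7953573  187.14963533  73.27241616]
[ 5.60327e+02  1.33031e+02 -4.86000e-01 -3.83000e-01  8.66110e+01] 44.37484048485051 [-1.7  4.9 -1.1  3.   1.3 -5.4  0.7 -3.7 -0.1  0.9 -1.4 -0.2  0.1  2. ] [457.79536451 187.14963268  73.27240616]
```

The cradle is leaning back by about 0.38 rad, facing -28° (world), with the head at (559,132) and the bowl at about (608,-62), so the target facing is -76°. I'll approach the handle square to the tilted bar.

```bash
cat >> h.py <<'E'
H=np.array([559.5,132.5,120])
def crad(s,k,off=0,along=125):
    "TCP pose holding the grip at swivel s, tilt k (rad); off = back-off along -tool z"
    R=Ro.from_euler("ZY",[s,k]);M=R.as_matrix()
    return H+R.apply([-along,0,3+off]),Ro.from_matrix(np.c_[-M[:,0],M[:,1],-M[:,2]])
E
python3 - <<'E'
from h import *
p,R=crad(-.486,-.383,90);print(p);plan(p,R)
E
```

```text
[426.25157114 202.88995449 159.54883706]
turn [  2.74 -21.78  14.59] then shift [0.1606 0.0828 0.1429] | min rows 6 8
```

```bash

python3 -m handwheel '[[[0,0,0],[0.46,-3.63,2.43],1],[[0,0,0],[0.46,-3.63,2.43],1],[[0,0,0],[0.46,-3.63,2.43],1],[[0,0,0],[0.46,-3.63,2.43],1],[[0,0,0],[0.46,-3.63,2.43],1],[[0,0,0],[0.46,-3.63,2.43],1]]'
python3 -m handwheel '[[[0.02,0.0104,0.0179],[0,0,0],1],[[0.02,0.0104,0.0179],[0,0,0],1],[[0.02,0.0104,0.0179],[0,0,0],1],[[0.02,0.0104,0.0179],[0,0,0],1],[[0.02,0.0104,0.0179],[0,0,0],1],[[0.02,0.0104,0.0179],[0,0,0],1],[[0.02,0.0104,0.0179],[0,0,0],1],[[0.02,0.0104,0.0179],[0,0,0],1],[[0,0,0],[0,0,0],1],[[0,0,0],[0,0,0],1]]'
python3 - <<'E'
from h import *
im=get_image("wrist");cv2.imwrite("pics/w2.png",im[:,:,::-1]);C=cam("wrist");np.savez("w2.npz",K=C[0],R=C[1],t=C[2])
p,R=crad(-.486,-.383,0);plan(p,R)
g=p-R.apply([0,0,-.003*1000]);print("pred grip px",proj(C,crad(-.486,-.383,-3)[0]),"ends",proj(C,crad(-.486,-.383,-3,94)[0]),proj(C,crad(-.486,-.383,-3,156)[0]))
E
```

```text
time_s: 2.65
tool_pos: [470.2, 89.6, 352.3]
tool_rot: [0.186, 0.233, 0.953, -0.044]
force: [-0.7, -0.6, -0.3]
opening: 85.4
finger_force: 0.0
time_s: 3.48
tool_pos: [423.8, 207.3, 158.7]
tool_rot: [0.184, 0.231, 0.954, -0.045]
force: [0.6, 0.1, 0.6]
opening: 85.4
finger_force: 0.0
turn [ 0.22 -0.07  0.42] then shift [-0.0028 -0.0028  0.0914] | min rows 1 4
pred grip px [278.18098157 222.76693407] ends [278.03777249 267.38022524] [278.33707478 174.13990508]
```

View pics/w2.png

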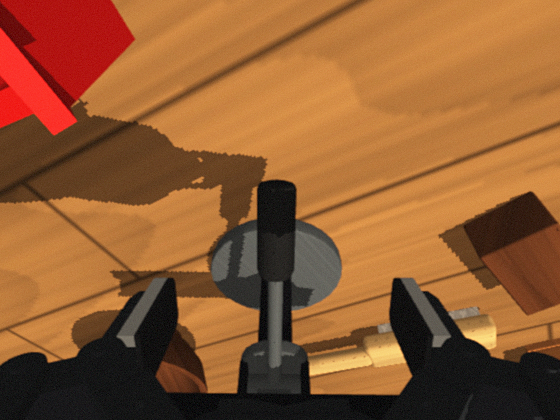

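The wrist view shows the grip centred between the fingers and lined up with the image columns, from (277,184) to (276,278). It lies 8–10 px lower in the picture than predicted, so I'll refine the tilt.

```bash
python3 - <<'E'
from h import *
import h as hh
from scipy.optimize import least_squares
d=np.load("w2.npz");C=(d["K"],d["R"],d["t"])
def f(p):
    hh.H[:]=[p[2],p[3],120]
    g=lambda a:proj(C,crad(p[0],p[1],-3,a)[0])
    return np.r_[g(94)-[275.5,279],g(156)-[277.5,186],(np.array(p[2:])-[559.5,132.5])/2]
q=least_squares(f,[-.486,-.35,559.5,132.5]);print(q.x,q.fun.round(1))
p,R=crad(q.x[0],q.x[1]);print(p);plan(p,R)
E
```

```text
[-4.94957062e-01 -2.43774061e-01  5.58411798e+02  1.31022613e+02] [ 0.7 -0.4 -0.4  0.3 -0.5 -0.7]
[451.02818439 188.98533065  92.74045021]
turn [0.35 7.91 0.93] then shift [-0.0144 -0.0033  0.0727] | min rows 2 3
```

```bash
sed -i 's/^H=.*/H=np.array([558.5,131.2,120])/' h.py
python3 -m handwheel '[[[0,0,0],[0.17,3.95,0.46],1],[[0,0,0],[0.17,3.95,0.46],1],[[-0.0036,-0.0008,0.0181],[0,0,0],1],[[-0.0036,-0.0008,0.0181],[0,0,0],1],[[-0.0036,-0.0008,0.0181],[0,0,0],1],[[-0.0036,-0.0008,0.0181],[0,0,0],1],[[0,0,0],[0,0,0],1]]'
python3 -m handwheel '[[[0,0,0],[0,0,0],-1],[[0,0,0],[0,0,0],-1],[[0,0,0],[0,0,0],-1],[[0,0,0],[0,0,0],-1],[[0,0,0],[0,0,0],-1],[[0,0,0],[0,0,0],-1],[[0,0,0],[0,0,0],-1],[[0,0,0],[0,0,0],-1]]'
python3 - <<'E'
from h import *
p,R=pose();g=p+R.apply([0,0,3]);d=H-g;print(p,"swivel",np.arctan2(d[1],d[0]),"dist",np.linalg.norm(d),"tilt",np.arctan2(g[2]-120,np.hypot(d[0],d[1])));print(observe()["torque"])
b=np.array([608,-62])-H[:2];print("aim",np.arctan2(b[1],b[0]))
E
```

```text
time_s: 4.12
tool_pos: [450.9, 187.1, 97.5]
tool_rot: [0.119, 0.245, 0.962, -0.031]
force: [-0.7, 0.6, 0.7]
opening: 85.5
finger_force: 0.0
time_s: 4.78
tool_pos: [449.4, 189.5, 97.7]
tool_rot: [0.118, 0.244, 0.962, -0.031]
force: [-0.4, -0.3, 2.7]
opening: 16.2
finger_force: 53.8
[449.43885054 189.46123804  97.66664621] swivel -0.4905745699817443 dist 125.48545244821294 tilt -0.20255145826819676
[ 0.04241628  0.20535348 -0.07130437]
aim -1.3199804443042136
```

```bash
python3 - <<'E'
from h import *
im=get_image("wrist");cv2.imwrite("pics/w3.png",im[:,:,::-1]);C=cam("wrist");np.savez("w3.npz",K=C[0],R=C[1],t=C[2])
p,R=pose()
for v in((0,0,3),(0,0,22),(0,0,-10),(31,0,3),(31,0,22)):print(v,proj(C,p+R.apply(v)))
E
```

```text
(0, 0, 3) [283.25662997 303.37642689]
(0, 0, 22) [283.26111943 278.28822147]
(0, 0, -10) [283.25285395 324.47772032]
(31, 0, 3) [283.25010055 229.15992062]
(31, 0, 22) [283.25565572 211.18182589]
```

View pics/w3.png

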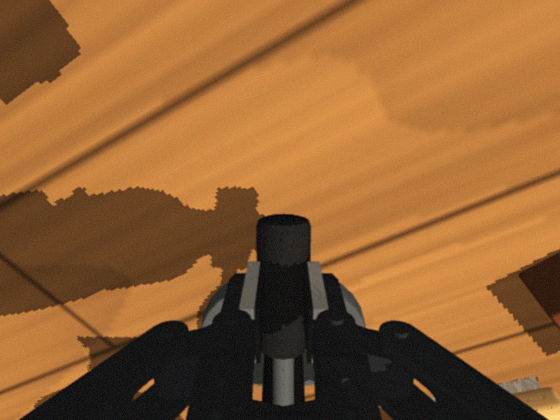

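The bar sits squarely between the pads, with its end at about row 235 where I expected it. Next I work out the arc rows for the swivel, then for the tilt.

```bash
cat >> h.py <<'E'
def arc(axis,deg,n,Hc=None):
    Hc=H if Hc is None else Hc
    p,R=pose();D=Ro.from_rotvec(np.radians(deg/n)*np.array(axis))
    print("n",n,"shift",(R.inv().apply(Hc+D.apply(p-Hc)-p)/1000).round(5),"turn",R.inv().apply(np.array(axis)*deg/n).round(3))
def grip(h=None):
    p,R=pose();g=p+R.apply([0,0,3]);d=H-g
    s=np.arctan2(d[1],d[0]);y=R.as_matrix()
    print("p",p.round(1),"dist",np.linalg.norm(d).round(1),"swivel pos/tool",s.round(3),np.arctan2(-y[1,0],-y[0,0]).round(3),"tilt pos/tool",np.arcsin((g[2]-120)/125).round(3),np.arcsin(y[2,0]).round(3))
E
python3 - <<'E'
from h import *
grip();arc([0,0,1],-47.5,20)
E
```

```text
p [449.4 189.4  97.6] dist 125.5 swivel pos/tool -0.49 -0.496 tilt pos/tool -0.204 -0.245
n 20 shift [-8.00e-05  5.12e-03  1.00e-05] turn [0.576 0.003 2.304]
```

```bash

python3 -m handwheel '[[[-0.00008,0.00512,0],[0.576,0,2.304],-1],[[-0.00008,0.00512,0],[0.576,0,2.304],-1],[[-0.00008,0.00512,0],[0.576,0,2.304],-1],[[-0.00008,0.00512,0],[0.576,0,2.304],-1],[[-0.00008,0.00512,0],[0.576,0,2.304],-1],[[-0.00008,0.00512,0],[0.576,0,2.304],-1],[[-0.00008,0.00512,0],[0.576,0,2.304],-1],[[-0.00008,0.00512,0],[0.576,0,2.304],-1],[[-0.00008,0.00512,0],[0.576,0,2.304],-1],[[-0.00008,0.00512,0],[0.576,0,2.304],-1]]'
python3 -c "
from h import *
grip()"
python3 -m handwheel '[[[-0.00008,0.00512,0],[0.576,0,2.304],-1],[[-0.00008,0.00512,0],[0.576,0,2.304],-1],[[-0.00008,0.00512,0],[0.576,0,2.304],-1],[[-0.00008,0.00512,0],[0.576,0,2.304],-1],[[-0.00008,0.00512,0],[0.576,0,2.304],-1],[[-0.00008,0.00512,0],[0.576,0,2.304],-1],[[-0.00008,0.00512,0],[0.576,0,2.304],-1],[[-0.00008,0.00512,0],[0.576,0,2.304],-1],[[-0.00008,0.00512,0],[0.576,0,2.304],-1],[[-0.00008,0.00512,0],[0.576,0,2.304],-1],[[0,0,0],[0,0,0],-1],[[0,0,0],[0,0,0],-1]]'
python3 - <<'E'
from h import *
grip();y=pose()[1].as_matrix()[:,1];arc(y,13,6)
E
```

```text
time_s: 5.67
tool_pos: [482.1, 228.2, 97.5]
tool_rot: [0.109, 0.438, 0.891, -0.055]
force: [-1.4, -0.9, 1.3]
opening: 16.0
finger_force: 53.6
p [482.1 228.2  97.5] dist 125.4 swivel pos/tool -0.903 -0.913 tilt pos/tool -0.205 -0.245
time_s: 6.67
tool_pos: [529.0, 251.7, 97.8]
tool_rot: [0.097, 0.611, 0.782, -0.074]
force: [1.9, 3.4, 0.5]
opening: 16.3
finger_force: 53.3
p [529.  251.7  97.8] dist 125.8 swivel pos/tool -1.331 -1.326 tilt pos/tool -0.203 -0.244
n 6 shift [-0.00041 -0.      -0.00475] turn [0.    2.167 0.   ]
```

```bash

python3 -m handwheel '[[[-0.0004,0,-0.00475],[0,2.167,0],-1],[[-0.0004,0,-0.00475],[0,2.167,0],-1],[[-0.0004,0,-0.00475],[0,2.167,0],-1],[[-0.0004,0,-0.00475],[0,2.167,0],-1],[[-0.0004,0,-0.00475],[0,2.167,0],-1],[[-0.0004,0,-0.00475],[0,2.167,0],-1],[[0,0,0],[0,0,0],-1],[[0,0,0],[0,0,0],-1]]'
python3 - <<'E'
from h import *
grip();
for n in("top","scene"): cv2.imwrite(f"pics/{n}4.png",get_image(n)[:,:,::-1])
t=cv2.imread("pics/top4.png");s=cv2.imread("pics/scene4.png")
def cr(im,x,y,w=80,h=90):
    r=cv2.resize(im[y:y+h,x:x+w],(400,450),interpolation=cv2.INTER_CUBIC)
    return cv2.convertScaleAbs(r,alpha=1.6,beta=20)
cv2.imwrite("pics/comp4.png",np.hstack([cr(t,190,140),cr(s,300,180)]))
T=cam("top");S=cam("scene")
def mod(s,k,v):return H+Ro.from_euler("ZY",[s,k]).apply(v)
for k in(-.05,0,.05):
    for v in((-15,-86,68),(-15,86,68),(15,-86,60),(15,86,60)):
        a=proj(T,mod(-1.325,k,v));b=proj(S,mod(-1.325,k,v));print(k,v,((a-[190,140])*5).round(),((b-[300,180])*5+[400,0]).round())
E
```

```text
time_s: 7.33
tool_pos: [527.8, 253.1, 126.7]
tool_rot: [0.007, 0.615, 0.788, -0.005]
force: [1.5, 3.5, 0.2]
opening: 15.9
finger_force: 54.2
p [527.8 253.1 126.7] dist 125.7 swivel pos/tool -1.324 -1.326 tilt pos/tool 0.03 -0.017
-0.05 (-15, -86, 68) [119. 325.] [591.  24.]
-0.05 (-15, 86, 68) [55. 26.] [732. 236.]
-0.05 (15, -86, 60) [176. 314.] [542.  44.]
-0.05 (15, 86, 60) [110.  18.] [678. 258.]
0 (-15, -86, 68) [125. 323.] [586.  24.]
0 (-15, 86, 68) [61. 25.] [727. 236.]
0 (15, -86, 60) [181. 313.] [537.  46.]
0 (15, 86, 60) [116.  17.] [672. 261.]
0.05 (-15, -86, 68) [131. 321.] [581.  25.]
0.05 (-15, 86, 68) [66. 23.] [721. 237.]
0.05 (15, -86, 60) [187. 312.] [532.  48.]
0.05 (15, 86, 60) [121.  16.] [667. 263.]
```

View pics/comp4.png

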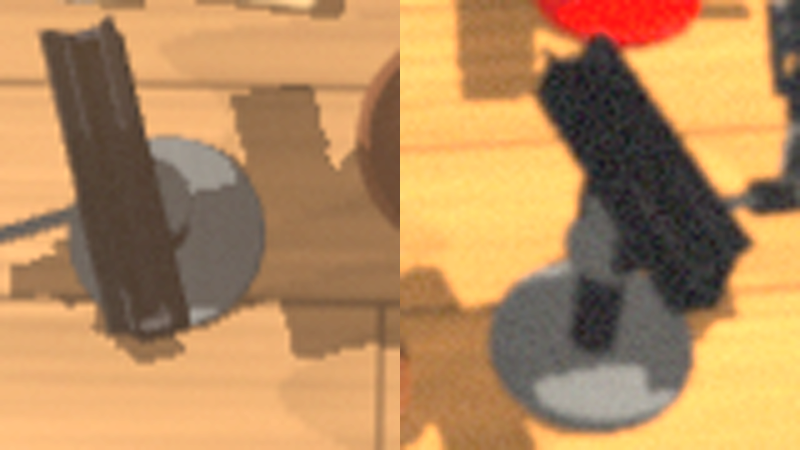

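```bash
python3 - <<'E'
from h import *
for w,rows in(("w2",(195,210,225,240,255,270)),("w3",(230,245,255))):
    d=np.load(w+".npz");C=(d["K"],d["R"],d["t"]);im=cv2.imread(f"pics/{w}.png").max(axis=2).astype(float)
    for r in rows:
        # subpixel edges at half level, left and right of col 277/283
        c0=277 if w=="w2" else 283
        L=im[r-2:r+3].mean(0);th=75 if w=="w2" else 80
        a=c0
        while L[a]<th and a>200:a-=1
        b=c0
        while L[b]<th and b<360:b+=1
        wd=(b-1+(th-L[b-1])/(L[b]-L[b-1]))-(a+1-(th-L[a+1])/(L[a]-L[a+1]));print(w,r,a,b,round(wd,1),"depth",round(373.7*24/wd,1))
    for k in(-.383,-.3,-.244,-.2):
        print(k,[(a,proj(C,X).round(),(C[1]@X+C[2])[2].round(1)) for a in(94,125,156) for X in[crad(-.49,k,-3,a)[0]]])
E
```

```text
w2 195 256 296 38.4 depth 233.4
w2 210 256 295 37.9 depth 236.8
w2 225 241 308 66.1 depth 135.6
w2 240 256 295 38.4 depth 233.4
w2 255 256 295 38.0 depth 236.1
w2 270 256 294 36.7 depth 244.1
-0.383 [(94, array([276., 267.]), np.float64(241.6)), (125, array([276., 222.]), np.float64(231.6)), (156, array([277., 174.]), np.float64(221.6))]
-0.3 [(94, array([276., 274.]), np.float64(234.3)), (125, array([276., 230.]), np.float64(221.9)), (156, array([276., 180.]), np.float64(209.5))]
-0.244 [(94, array([276., 279.]), np.float64(229.5)), (125, array([276., 235.]), np.float64(215.6)), (156, array([276., 186.]), np.float64(201.6))]
-0.2 [(94, array([276., 283.]), np.float64(225.9)), (125, array([276., 241.]), np.float64(210.7)), (156, array([276., 192.]), np.float64(195.6))]
w3 230 255 310 54.7 depth 164.0
w3 245 255 310 54.5 depth 164.6
w3 255 256 310 52.9 depth 169.5
-0.383 [(94, array([284., 341.]), np.float64(172.0)), (125, array([283., 277.]), np.float64(166.2)), (156, array([283., 209.]), np.float64(160.3))]
-0.3 [(94, array([284., 351.]), np.float64(164.4)), (125, array([283., 288.]), np.float64(156.1)), (156, array([283., 217.]), np.float64(147.7))]
-0.244 [(94, array([284., 360.]), np.float64(159.4)), (125, array([283., 297.]), np.float64(149.4)), (156, array([283., 225.]), np.float64(139.3))]
-0.2 [(94, array([284., 367.]), np.float64(155.5)), (125, array([283., 305.]), np.float64(144.2)), (156, array([283., 232.]), np.float64(132.9))]
```

Bar width against depth gives a tilt near -0.39 in both wrist views, so I had caught the bar at the fingertips. That agrees with the 16 mm opening. The tilt is now about -0.16. I'll open, regrasp deeper and redo it.

```bash

python3 -m handwheel '[[[0,0,0],[0,0,0],1],[[0,0,0],[0,0,0],1],[[0,0,0],[0,0,0],1],[[0,0,0],[0,0,0],1],[[0,0,0],[0,0,0],1],[[0,0,0],[0,0,0],1]]'
python3 - <<'E'
from h import *
p,R=crad(-1.325,-.163);plan(p,R)
im=get_image("wrist");cv2.imwrite("pics/w5.png",im[:,:,::-1]);C=cam("wrist")
L=im.max(axis=2).astype(float)
for r in range(215,275,8):
    a=L[r-1:r+2].mean(0)[230:340];k=np.where(a<60)[0];print(r,(k.min()+230,k.max()+230) if len(k) else None,end=" ")
for k in(-.25,-.16,-.1,0):print(k,[(proj(C,X).round(),(C[1]@X+C[2])[2].round(1)) for a in(125,156) for X in[crad(-1.325,k,-3,a)[0]]])
E
```

```text
time_s: 7.93
tool_pos: [527.2, 252.3, 126.0]
tool_rot: [0.007, 0.615, 0.788, -0.007]
force: [-0.6, 0.5, 0.4]
opening: 85.1
finger_force: 0.0
turn [-0.1  -8.23 -0.03] then shift [0.0026 0.0009 0.0233] | min rows 2 1
215 (np.int64(269), np.int64(300)) 223 (np.int64(259), np.int64(310)) 231 (np.int64(258), np.int64(311)) 239 (np.int64(259), np.int64(311)) 247 (np.int64(259), np.int64(311)) 255 (np.int64(259), np.int64(311)) 263 (np.int64(259), np.int64(311)) 271 (np.int64(259), np.int64(311)) -0.25 [(array([285., 269.]), np.float64(177.8)), (array([285., 204.]), np.float64(174.8))]
-0.16 [(array([285., 277.]), np.float64(166.7)), (array([285., 208.]), np.float64(160.9))]
-0.1 [(array([285., 284.]), np.float64(159.4)), (array([285., 214.]), np.float64(151.8))]
0 [(array([285., 299.]), np.float64(147.4)), (array([285., 227.]), np.float64(136.9))]
```

```bash

python3 -m handwheel '[[[0,0,0],[0,-4.1,0],1],[[0,0,0],[0,-4.1,0],1],[[0.0013,0.0004,0.0122],[0,0,0],1],[[0.0013,0.0004,0.0122],[0,0,0],1],[[0,0,0],[0,0,0],1],[[0,0,0],[0,0,0],-1],[[0,0,0],[0,0,0],-1],[[0,0,0],[0,0,0],-1],[[0,0,0],[0,0,0],-1],[[0,0,0],[0,0,0],-1],[[0,0,0],[0,0,0],-1],[[0,0,0],[0,0,0],-1]]'
python3 - <<'E'
from h import *
grip();y=pose()[1].as_matrix()[:,1];arc(y,9.2,5)
E
```

```text
time_s: 8.98
tool_pos: [528.6, 251.2, 102.1]
tool_rot: [0.064, 0.613, 0.786, -0.05]
force: [1.0, -0.7, 2.0]
opening: 22.2
finger_force: 58.5
p [528.6 251.2 102.1] dist 125.0 swivel pos/tool -1.327 -1.325 tilt pos/tool -0.168 -0.162
n 5 shift [-0.00014 -0.      -0.00401] turn [0.   1.84 0.  ]
```

```bash

python3 -m handwheel '[[[-0.00014,0,-0.00405],[0,1.87,0],-1],[[-0.00014,0,-0.00405],[0,1.87,0],-1],[[-0.00014,0,-0.00405],[0,1.87,0],-1],[[-0.00014,0,-0.00405],[0,1.87,0],-1],[[-0.00014,0,-0.00405],[0,1.87,0],-1],[[0,0,0],[0,0,0],-1],[[0,0,0],[0,0,0],-1],[[0,0,0],[0,0,0],-1]]'
python3 - <<'E'
from h import *
grip();p,R=pose()
for n in("top","scene"): cv2.imwrite(f"pics/{n}6.png",get_image(n)[:,:,::-1])
def cr(im,x,y,w=80,h=90):
    r=cv2.resize(im[y:y+h,x:x+w],(400,450),interpolation=cv2.INTER_CUBIC)
    return cv2.convertScaleAbs(r,alpha=1.6,beta=20)
cv2.imwrite("pics/comp6.png",np.hstack([cr(cv2.imread("pics/top6.png"),190,140),cr(cv2.imread("pics/scene6.png"),300,180)]))
E
```

```text
time_s: 9.65
tool_pos: [528.4, 252.4, 122.0]
tool_rot: [-0.0, 0.615, 0.788, -0.0]
force: [0.0, -1.1, 1.7]
opening: 22.6
finger_force: 59.2
p [528.4 252.4 122. ] dist 124.9 swivel pos/tool -1.327 -1.325 tilt pos/tool -0.008 -0.0
```

View pics/comp6.png

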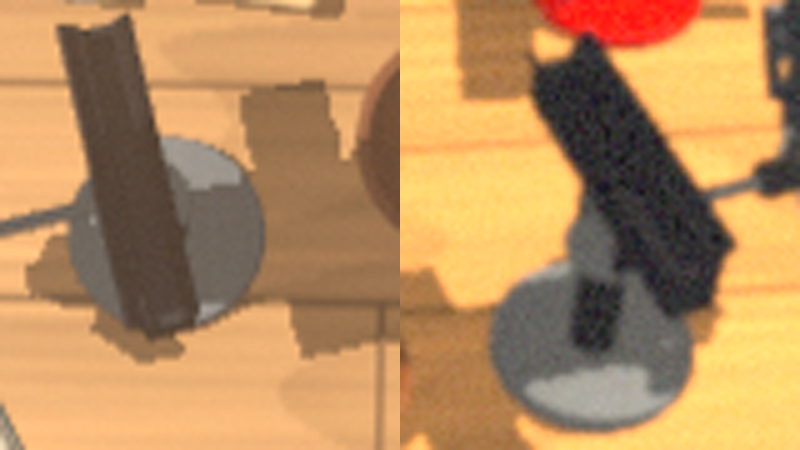

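The cradle now matches the upright prediction in both views, with lip ends in the top crop at (94,21) and (161,326). I'll release and look down the slot with the wrist camera to fix its centre.

```bash

python3 -m handwheel '[[[0,0,0],[0,0,0],1],[[0,0,0],[0,0,0],1],[[0,0,0],[0,0,0],1],[[0,0,0],[0,0,0],1],[[0,0,0],[0,0,0],1],[[0,0,-0.02],[0,0,0],1],[[0,0,-0.038],[0,0,0],1],[[0,0,-0.038],[0,0,0],1],[[0,0,-0.038],[0,0,0],1],[[0,0,-0.038],[0,0,0],1],[[0,0,-0.038],[0,0,0],1],[[0,0,-0.02],[0,0,0],1]]'
python3 -m handwheel '[[[-0.036,0,0],[0,0,0],1],[[-0.036,0,0],[0,0,0],1],[[-0.036,0,0],[0,0,0],1],[[-0.036,0,0],[0,0,0],1],[[0,0,0],[0,0,0],1],[[0,0,0],[0,0,0],1]]'
python3 - <<'E'
from h import *
im=get_image("wrist");cv2.imwrite("pics/w7.png",im[:,:,::-1]);C=cam("wrist");np.savez("w7.npz",K=C[0],R=C[1],t=C[2]);print(pose()[0])
for v in((0,0,24),(0,-82,24),(0,82,24),(-19,-86,68),(-19,86,68),(19,-86,60),(19,86,60),(-14,-82,68),(14,-82,60)):print(v,proj(C,H+Ro.from_euler("z",-1.325).apply(v)).round(1))
E
```

```text
time_s: 10.75
tool_pos: [529.5, 253.4, 356.9]
tool_rot: [0.001, 0.615, 0.788, 0.003]
force: [0.3, -0.2, -0.4]
opening: 85.6
finger_force: 0.0
time_s: 11.25
tool_pos: [563.9, 109.8, 351.6]
tool_rot: [-0.001, 0.617, 0.787, -0.001]
force: [-0.4, 0.4, -0.5]
opening: 85.8
finger_force: 0.0
[563.30606875 112.38843377 351.61879029]
(0, 0, 24) [283.3 153. ]
(0, -82, 24) [191.  153.1]
(0, 82, 24) [375.6 152.8]
(-19, -86, 68) [170.1 139.5]
(-19, 86, 68) [396.3 139. ]
(19, -86, 60) [177.6 184.8]
(19, 86, 60) [389.  184.3]
(-14, -82, 68) [176. 146.]
(14, -82, 60) [182.  178.8]
```

View pics/w7.png

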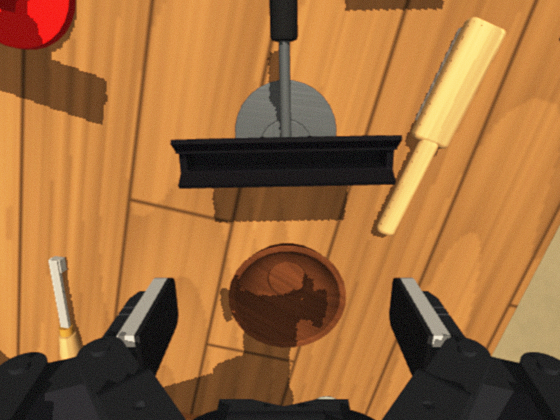

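This view shows the slot nicely: back lip edge at row 139 (cols 171–402), front lip edge at row 187 (cols 180–396), bowl spanning cols 229–346 and foot spanning cols 235–337. I'll measure these.

```bash
python3 - <<'E'
from h import *
from scipy.optimize import least_squares
d=np.load("w7.npz");C=(d["K"],d["R"],d["t"]);im=cv2.imread("pics/w7.png");V=cv2.GaussianBlur(im.max(axis=2),(3,3),0).astype(float)
def edge(c,r0,r1,up):
    col=V[:,c];r=(r0+r1)//2
    step=-1 if up else 1
    while col[r]<75 and 0<r<400:r+=step
    return r
top=[(c,edge(c,150,150,True)) for c in list(range(185,235,5))+list(range(340,392,5))]
bot=[(c,edge(c,175,175,False)) for c in range(190,392,5)]
for n,L,z in(("back",top,188),("front",bot,180)):
    L=np.array(L,float);P=np.array([plane(C,q,z)[:2] for q in L]);(vx,vy,x0,y0)=cv2.fitLine(P.astype(np.float32),cv2.DIST_HUBER,0,.01,.01).ravel()
    n_=np.array([x0,y0]);a=np.arctan2(vy,vx);a=a if np.cos(a)>0 else a-np.pi
    a=(a+np.pi/2)%np.pi-np.pi/2;s=a-np.pi/2;f=np.array([np.cos(s),np.sin(s)]);print(n,"s",s.round(4),"fwd off from H",((n_-H[:2])@f).round(2),"rows",np.median(L[:,1]))
def ends(r):
    c=283
    a=c
    while V[r,a]<75:a-=1
    b=c
    while V[r,b]<75:b+=1
    return a,b
f=Ro.from_euler("z",-1.315)
for r,z in((141,188),(140,188),(183,180),(184,180),(185,180)):
    a,b=ends(r);print(r,a,b,"y off",[(f.inv().apply(plane(C,(q,r),z)-H)).round(1)[:2] for q in(a,b)])
h=cv2.cvtColor(im,cv2.COLOR_BGR2HSV).astype(int)
m=((h[...,0]<13)&(h[...,2]<150)&(h[...,1]>110)).astype(np.uint8)*255
k=np.zeros_like(m);k[240:352,226:350]=m[240:352,226:350];k=cv2.morphologyEx(k,cv2.MORPH_OPEN,np.ones((5,5)));c=max(cv2.findContours(k,0,2)[0],key=cv2.contourArea);hu=cv2.convexHull(c);print(cv2.boundingRect(hu))
P=np.array([plane(C,q[0],65)[:2] for q in hu]);r=least_squares(lambda p:np.linalg.norm(P-p[:2],axis=1)-p[2],[608,-62,75],loss="soft_l1");print("bowl",r.x,r.cost)
ft=[plane(C,u,16) for u in((235,125),(337,125),(286,79.5))];Q=np.array(ft)[:,:2]
q=least_squares(lambda p:np.linalg.norm(Q-p,axis=1)-62,[558,131]);print("foot",q.x,q.fun)
for c in(q.x,H[:2]):
  b=r.x[:2]-c;print("aim",np.arctan2(b[1],b[0]))
E
```

```text
back s -1.3077 fwd off from H -20.65 rows 136.0
front s -1.3047 fwd off from H 20.8 rows 187.0
141 171 400 y off [array([-18.7, -85.3]), array([-16.6,  89.2])]
140 174 401 y off [array([-19.4, -82.9]), array([-17.3,  89.9])]
183 178 396 y off [array([ 16.7, -85.7]), array([18.8, 91.4])]
184 178 368 y off [array([ 17.5, -85.8]), array([19.4, 68.7])]
185 178 348 y off [array([ 18.3, -85.9]), array([20. , 52.5])]
(233, 244, 112, 103)
bowl [611.04582514 -61.54205078  73.56894921] 8.150642140600592
foot [561.69078714 131.35396963] [ 0.24281382  0.2426811  -0.07744605]
aim -1.3203067972724065
aim -1.304641773373635
```

Head centre comes out at (561,131.6), current facing -1.306, aim -1.317 and slot centred. Those agree well, so on to the phone.

```bash
sed -i 's/^H=.*/H=np.array([561,131.6,120])/' h.py
python3 -m handwheel '[[[0,0,0],[0,0,-6.33],1],[[0,0,0],[0,0,-6.33],1],[[0,0,0],[0,0,-6.33],1],[[0,0,0],[0,0,-6.33],1],[[0,0,0],[0,0,-6.33],1],[[0,0,0],[0,0,-6.33],1],[[0,0,0],[0,0,-6.33],1],[[0,0,0],[0,0,-6.33],1],[[0,0,0],[0,0,-6.33],1],[[0,0,0],[0,0,-6.33],1],[[0,0,0],[0,0,-6.33],1],[[0,0,0],[0,0,-6.33],1]]'
python3 - <<'E'
from h import *
plan((520,-457,280),Rdown(90));print(observe()["q"])
E
```

```text
time_s: 12.3
tool_pos: [562.8, 115.2, 351.8]
tool_rot: [-0.001, -0.005, 1.0, 0.001]
force: [-0.1, 0.1, 0.0]
opening: 85.8
finger_force: 0.0
turn [ 0.11 -0.1   0.52] then shift [ 0.0428 -0.5722  0.0718] | min rows 1 20
[ 0.09329976  0.46364394 -0.52749395  1.58621651  0.24543508  1.15965928
  1.09293132]
```

```bash

python3 -m handwheel '[[[0.00214,-0.0286,0],[0,0,0],1],[[0.00214,-0.0286,0],[0,0,0],1],[[0.00214,-0.0286,0],[0,0,0],1],[[0.00214,-0.0286,0],[0,0,0],1],[[0.00214,-0.0286,0],[0,0,0],1],[[0.00214,-0.0286,0],[0,0,0],1],[[0.00214,-0.0286,0],[0,0,0],1],[[0.00214,-0.0286,0],[0,0,0],1],[[0.00214,-0.0286,0],[0,0,0],1],[[0.00214,-0.0286,0],[0,0,0],1],[[0.00214,-0.0286,0],[0,0,0],1],[[0.00214,-0.0286,0],[0,0,0],1]]'
python3 -m handwheel '[[[0.00214,-0.0286,0],[0,0,0],1],[[0.00214,-0.0286,0],[0,0,0],1],[[0.00214,-0.0286,0],[0,0,0],1],[[0.00214,-0.0286,0],[0,0,0],1],[[0.00214,-0.0286,0],[0,0,0],1],[[0.00214,-0.0286,0],[0,0,0],1],[[0.00214,-0.0286,0],[0,0,0],1],[[0.00214,-0.0286,0],[0,0,0],1],[[0,0,0.036],[0,0,0.5],1],[[0,0,0.036],[0,0,0],1],[[0,0,0],[0,0,0],1],[[0,0,0],[0,0,0],1]]'
python3 - <<'E'
from h import *
im=get_image("wrist");cv2.imwrite("pics/w8.png",im[:,:,::-1]);C=cam("wrist");np.savez("w8.npz",K=C[0],R=C[1],t=C[2])
p,R=pose();print(p,R.as_matrix().round(3)[:2],observe()["q"].round(2))
for v in((445,-457,87),(595,-457,87),(445,-457,12),(595,-457,12)):print(v,proj(C,v).round(1))
g=im.max(axis=2)
for r in range(60,300,12):
    k=np.where(g[r,200:380]<70)[0]+200;print(r,k.min() if len(k) else None,k.max() if len(k) else None,len(k),end="; ")
E
```

```text
time_s: 13.3
tool_pos: [538.4, -229.5, 351.6]
tool_rot: [-0.0, -0.002, 1.0, 0.001]
force: [0.8, -0.1, -0.1]
opening: 85.6
finger_force: 0.0
time_s: 14.3
tool_pos: [521.0, -456.8, 277.7]
tool_rot: [-0.002, 0.003, 1.0, 0.002]
force: [0.5, -0.7, 0.5]
opening: 85.5
finger_force: 0.0
[ 522.23573393 -457.69790398  280.17642234] [[-1.     0.006 -0.   ]
 [ 0.006  1.     0.002]] [ 0.9   0.7  -0.41  1.33  0.28  1.17  2.03]
(445, -457, 87) [283.4  84.6]
(595, -457, 87) [284.3 253.8]
(445, -457, 12) [283.3  83.2]
(595, -457, 12) [284.1 223.8]
60 None None 0; 72 None None 0; 84 None None 0; 96 275 289 15; 108 275 359 18; 120 275 360 22; 132 275 359 20; 144 274 358 21; 156 274 357 23; 168 274 356 21; 180 273 355 20; 192 274 354 22; 204 274 353 21; 216 273 352 22; 228 273 351 17; 240 274 285 12; 252 273 284 12; 264 None None 0; 276 None None 0; 288 None None 0;
```

```bash
python3 - <<'E'
from h import *
d=np.load("w8.npz");C=(d["K"],d["R"],d["t"]);im=cv2.imread("pics/w8.png");g=im.max(axis=2)
m=np.zeros(g.shape,np.uint8);m[60:290,265:300]=(g[60:290,265:300]<70)*255
c=max(cv2.findContours(m,0,2)[0],key=cv2.contourArea);print(cv2.boundingRect(c),cv2.minAreaRect(c))
for r in(100,130,160,190,220,245):
    k=np.where(m[r])[0];L,Rr=plane(C,(k.min()-.5,r),87),plane(C,(k.max()+.5,r),87);print(r,k.min(),k.max(),L.round(1),Rr.round(1),g[r,k.max()+1:k.max()+6],g[r,k.min()-4:k.min()])
x,y,w,hh=cv2.boundingRect(c);print(plane(C,(280,y-.5),87),plane(C,(280,y+hh-.5),87))
# stone top edge
for r in(130,180):
    print(r,g[r,300:375:3])
E
```

```text
(273, 89, 17, 170) ((280.214111328125, 173.5433807373047), (15.058465957641602, 169.07240295410156), 1.4502164125442505)
100 275 289 [ 456.8 -464.3   87. ] [ 456.9 -452.1   87. ] [115 146 186 213 211] [119 105  99  82]
130 275 288 [ 480.9 -464.6   87. ] [ 481. -453.   87.] [ 93 129 178 206 212] [109  97  92  83]
160 274 287 [ 506.3 -465.8   87. ] [ 506.4 -453.8   87. ] [ 82 110 168 206 204] [104 102 100  73]
190 274 287 [ 533.  -466.2   87. ] [ 533.1 -453.9   87. ] [113 163 196 200 209] [107  99  94  75]
220 274 286 [ 561.3 -466.6   87. ] [ 561.3 -454.9   87. ] [ 98 141 185 202 202] [107 129 135  71]
245 274 285 [ 586. -467.   87.] [ 586.1 -455.9   87. ] [139 184 193 186 189] [199 206 170  75]
[ 447.95286997 -459.73699432   87.        ] [ 599.88757304 -461.0868282    87.        ]
130 [218 212 211 206 196 210 213 215 219 211 205 211 122 103 109 110 103  84
  64  67  69 178 189 190 193]
180 [220 214 209 197 202 202 206 214 210 208 195 187 107 107 104 114  72  70
  69 126 189 194 197 187 216]
```

```bash
python3 - <<'E'
from h import *
d=np.load("w8.npz");C=(d["K"],d["R"],d["t"]);im=cv2.imread("pics/w8.png");g=im.max(axis=2)
for r in(130,180):
    print(r,g[r,230:275:3]); k=[c for c in range(340,380) if g[r,c]>160];print("stone left edge",plane(C,(k[0]-.5,r),67).round(1), [c for c in range(345,400) if g[r,c]>160][-1])
plan((524,-460,110),Rdown(88.6))
E
```

```text
130 [183 112  95  94  94  95  95  92  95 102 110 109 111 116  97]
stone left edge [ 484.1 -387.1   67. ] 399
180 [190 130  88  89  96  96  97 102  92 102 114 104 108 104  94]
stone left edge [ 529.9 -388.9   67. ] 399
turn [ 0.1  -0.03  1.06] then shift [-0.0018 -0.0023  0.1702] | min rows 1 6
```

```bash

python3 -m handwheel '[[[0,0,0],[0,0,1.06],1],[[-0.0003,-0.0004,0.0284],[0,0,0],1],[[-0.0003,-0.0004,0.0284],[0,0,0],1],[[-0.0003,-0.0004,0.0284],[0,0,0],1],[[-0.0003,-0.0004,0.0284],[0,0,0],1],[[-0.0003,-0.0004,0.0284],[0,0,0],1],[[-0.0003,-0.0004,0.0284],[0,0,0],1],[[0,0,0],[0,0,0],1],[[0,0,0],[0,0,0],1]]'
python3 - <<'E'
from h import *
plan((524,-460,82),Rdown(88.6))
E
```

```text
time_s: 15.1
tool_pos: [522.9, -461.3, 109.9]
tool_rot: [-0.001, 0.013, 1.0, 0.0]
force: [-0.4, 0.2, 1.0]
opening: 85.1
finger_force: 0.0
turn [ 0.04 -0.06 -0.14] then shift [-0.0011  0.0014  0.0279] | min rows 1 1
```

```bash

python3 -m handwheel '[[[-0.0005,0.0007,0.014],[0,0,0],1],[[-0.0005,0.0007,0.014],[0,0,0],1],[[0,0,0],[0,0,0],1],[[0,0,0],[0,0,0],-1],[[0,0,0],[0,0,0],-1],[[0,0,0],[0,0,0],-1],[[0,0,0],[0,0,0],-1],[[0,0,0],[0,0,0],-1],[[0,0,0],[0,0,0],-1],[[0,0,0],[0,0,0],-1],[[0,0,0],[0,0,0],-1],[[0,0,0],[0,0,0],-1]]'
python3 -c "
from h import *
p,R=pose();print(p,R.as_matrix().round(3).tolist())"
```

```text
time_s: 16.1
tool_pos: [523.4, -460.2, 81.3]
tool_rot: [-0.0, 0.013, 1.0, 0.0]
force: [-0.5, 0.2, 2.6]
opening: 11.1
finger_force: 59.1
[ 523.369934   -460.2482339    81.33468192] [[-1.0, 0.027, -0.001], [0.027, 1.0, 0.0], [0.001, 0.0, -1.0]]
```

```bash

python3 -m handwheel '[[[0,0,-0.008],[0,0,0],-1],[[0,0,-0.012],[0,0,0],-1],[[0,0,-0.02],[0,0,0],-1],[[0,0,-0.03],[0,0,0],-1],[[0,0,-0.035],[0,0,0],-1],[[0,0,-0.035],[0,0,0],-1],[[0,0,-0.035],[0,0,0],-1],[[0,0,-0.035],[0,0,0],-1],[[0,0,-0.02],[0,0,0],-1],[[0,0,0],[0,0,0],-1],[[0,0,0],[0,0,0],-1]]'
python3 - <<'E'
from h import *
im=get_image("wrist");cv2.imwrite("pics/w9.png",im[:,:,::-1]);C=cam("wrist");np.savez("w9.npz",K=C[0],R=C[1],t=C[2])
s=np.radians(-75);p=H+[0,0,24+69+60.];plan(p,Rdown(-75+180));print(p)
g=im.max(axis=2);q,Q=pose()
for v in((0,0,-6),(76,0,-6),(76,0,69),(70,0,-6)):print(v,proj(C,q+Q.apply(v)).round(1))
for r in range(10,160,6):
    k=np.where(g[r,255:315]<70)[0]+255;print(r,k.min() if len(k) else None,k.max() if len(k) else None,end=";")
E
```

```text
time_s: 17.02
tool_pos: [523.7, -460.2, 312.7]
tool_rot: [0.0, 0.013, 1.0, -0.0]
force: [-0.7, 0.8, -1.8]
opening: 11.3
finger_force: 58.7
turn [  0.08  -0.13 -16.53] then shift [-0.1899  0.5615  0.0377] | min rows 4 20
[561.  131.6 273. ]
(0, 0, -6) [283.5 318.1]
(76, 0, -6) [283.6 101.8]
(76, 0, 69) [283.5  92.1]
(70, 0, -6) [283.6 122.3]
10 None None;16 None None;22 None None;28 None None;34 None None;40 None None;46 None None;52 None None;58 None None;64 None None;70 None None;76 None None;82 None None;88 None None;94 None None;100 273 295;106 269 298;112 266 300;118 265 301;124 265 301;130 266 301;136 266 301;142 266 301;148 258 301;154 266 301;
```

The phone is centred in the grip, with its near end at row 101 as predicted. Carrying it over the cradle.

```bash

python3 -m handwheel '[[[0,0,0],[0,0,-4.17],-1],[[0,0,0],[0,0,-4.17],-1],[[0,0,0],[0,0,-4.17],-1],[[0,0,0],[0,0,-4.17],-1],[[-0.0095,0.0281,0.0019],[0,0,0],-1],[[-0.0095,0.0281,0.0019],[0,0,0],-1],[[-0.0095,0.0281,0.0019],[0,0,0],-1],[[-0.0095,0.0281,0.0019],[0,0,0],-1],[[-0.0095,0.0281,0.0019],[0,0,0],-1],[[-0.0095,0.0281,0.0019],[0,0,0],-1],[[-0.0095,0.0281,0.0019],[0,0,0],-1],[[-0.0095,0.0281,0.0019],[0,0,0],-1]]'
python3 -m handwheel '[[[-0.0095,0.0281,0.0019],[0,0,0],-1],[[-0.0095,0.0281,0.0019],[0,0,0],-1],[[-0.0095,0.0281,0.0019],[0,0,0],-1],[[-0.0095,0.0281,0.0019],[0,0,0],-1],[[-0.0095,0.0281,0.0019],[0,0,0],-1],[[-0.0095,0.0281,0.0019],[0,0,0],-1],[[-0.0095,0.0281,0.0019],[0,0,0],-1],[[-0.0095,0.0281,0.0019],[0,0,0],-1],[[-0.0095,0.0281,0.0019],[0,0,0],-1],[[-0.0095,0.0281,0.0019],[0,0,0],-1],[[0,0,0],[0,0,0],-1],[[0,0,0],[0,0,0],-1]]'
python3 - <<'E'
from h import *
plan(H+[0,0,24+69+30.],Rdown(-74.9+180));print(observe()["force"])
E
```

```text
time_s: 18.07
tool_pos: [536.5, -221.8, 293.7]
tool_rot: [-0.003, -0.132, 0.991, 0.002]
force: [0.6, 0.3, -1.7]
opening: 10.6
finger_force: 58.7
time_s: 19.07
tool_pos: [554.9, 74.9, 275.3]
tool_rot: [-0.003, -0.134, 0.991, 0.001]
force: [0.2, -0.5, -2.3]
opening: 11.0
finger_force: 59.0
turn [ 0.15 -0.27  0.32] then shift [-0.0207  0.0531  0.0323] | min rows 1 3
[ 0.21244279 -0.51751996 -2.33188272]
```

```bash

python3 -m handwheel '[[[-0.0069,0.0177,0],[0.05,-0.1,0.1],-1],[[-0.0069,0.0177,0],[0.05,-0.1,0.1],-1],[[-0.0069,0.0177,0],[0.05,-0.1,0.1],-1],[[0,0,0],[0,0,0],-1],[[0,0,0],[0,0,0],-1],[[0,0,0],[0,0,0],-1]]'
python3 - <<'E'
from h import *
plan(H+[0,0,24+69+25.],Rdown(-74.9+180));print(observe()["force"])
E
```

```text
time_s: 19.57
tool_pos: [562.2, 127.2, 276.1]
tool_rot: [0.001, -0.128, 0.992, -0.001]
force: [0.9, 0.1, -1.9]
opening: 10.8
finger_force: 59.1
turn [-0.17  0.08 -0.36] then shift [0.     0.0046 0.0381] | min rows 1 2
[ 0.92388513  0.09494424 -1.92132831]
```

```bash

python3 -m handwheel '[[[0,0.0045,0],[0,0,-0.3],-1],[[0,0,0],[0,0,0],-1],[[0,0,0],[0,0,0],-1]]'
python3 - <<'E'
from h import *
plan(H+[0,0,24+69+25.],Rdown(-74.9+180));plan(H+[0,0,24+69+25.],Rdown(-74.9+180))
for i in range(3):
    get_image("top");plan(H+[0,0,24+69+25.],Rdown(-74.9+180))
E
```

```text
time_s: 19.82
tool_pos: [561.4, 133.1, 277.0]
tool_rot: [0.002, -0.131, 0.991, -0.001]
force: [-0.3, 0.5, -2.1]
opening: 10.6
finger_force: 59.2
turn [-0.09  0.21 -0.  ] then shift [ 0.0008 -0.0013  0.039 ] | min rows 1 2
turn [-0.09  0.21 -0.  ] then shift [ 0.0008 -0.0013  0.039 ] | min rows 1 2
turn [-0.1   0.22 -0.01] then shift [ 0.0008 -0.0013  0.0391] | min rows 1 2
turn [-0.1   0.22 -0.  ] then shift [ 0.0009 -0.0013  0.0391] | min rows 1 2
turn [-0.1   0.23  0.01] then shift [ 0.0009 -0.0014  0.0391] | min rows 1 2
```

```bash

python3 -m handwheel '[[[0.0008,-0.0013,0.006],[0,0.2,0],-1],[[0,0,0.006],[0,0,0],-1],[[0,0,0.006],[0,0,0],-1],[[0,0,0.006],[0,0,0],-1],[[0,0,0],[0,0,0],-1]]'
python3 -m handwheel '[[[0,0,0.005],[0,0,0],-1],[[0,0,0.005],[0,0,0],-1],[[0,0,0.005],[0,0,0],-1],[[0,0,0.005],[0,0,0],-1],[[0,0,0],[0,0,0],-1]]'
python3 - <<'E'
from h import *
plan(H+[0,0,24+69.],Rdown(-74.9+180));o=observe();print(o["force"],o["torque"])
E
```

```text
time_s: 20.38
tool_pos: [560.2, 131.8, 251.3]
tool_rot: [-0.001, -0.132, 0.991, -0.001]
force: [0.4, -0.8, -2.3]
opening: 11.0
finger_force: 59.1
time_s: 20.8
tool_pos: [561.7, 143.7, 242.1]
tool_rot: [0.006, -0.134, 0.991, 0.006]
force: [-14.5, 10.7, 46.5]
opening: 11.1
finger_force: 68.1
turn [0.64 0.76 0.26] then shift [ 0.0038 -0.0115  0.0291] | min rows 1 2
[-14.50474994  10.68494417  46.50480233] [ 3.49417421  3.46461741 -0.13265825]
```

```bash

python3 -m handwheel '[[[0,0,-0.01],[0,0,0],-1],[[0,0,-0.02],[0,0,0],-1],[[0,0,-0.02],[0,0,0],-1],[[0,0,-0.02],[0,0,0],-1],[[0,0,0],[0,0,0],-1],[[0,0,0],[0,0,0],-1]]'
python3 - <<'E'
from h import *
p,R=pose();print(p,R.as_matrix().round(3)[:,1],observe()["force"])
for n in("top","scene","wrist"): cv2.imwrite(f"pics/{n}10.png",get_image(n)[:,:,::-1])
C=cam("wrist");np.savez("w10.npz",K=C[0],R=C[1],t=C[2])
def cr(im,x,y,w,h,W=400,G=300):
    return cv2.convertScaleAbs(cv2.resize(im[y:y+h,x:x+w],(W,G),interpolation=cv2.INTER_CUBIC),alpha=1.6,beta=20)
t,s,w=[cv2.imread(f"pics/{n}10.png") for n in("top","scene","wrist")]
cv2.imwrite("pics/comp10.png",np.hstack([np.vstack([cr(t,170,130,100,75),cr(s,290,180,100,75)]),cr(w,120,0,280,420,400,600)]))
for v in((-20.7,-86,68),(-20.7,86,68),(20.7,-86,60),(20.7,86,60)):
    X=H+Ro.from_euler("z",-1.306).apply(v);print(((proj(cam("top"),X)-[170,130])*4).round(),((proj(cam("scene"),X)-[290,180])*4+[0,300]).round(),((proj(C,X)-[120,0])*10/7+[400,0]).round())
E
```

```text
time_s: 21.3
tool_pos: [561.5, 132.5, 303.7]
tool_rot: [0.002, -0.132, 0.991, -0.001]
force: [-0.8, 0.0, -2.5]
opening: 11.1
finger_force: 60.0
[561.5321653  132.53278821 303.72409059] [-0.261  0.965 -0.002] [-0.75863005  0.02667972 -2.48770422]
[174. 297.] [195. 320.] [683. 105.]
[118.  59.] [313. 489.] [673. 456.]
[235. 284.] [142. 342.] [585. 105.]
[178.  48.] [254. 513.] [595. 447.]
```

View pics/comp10.png

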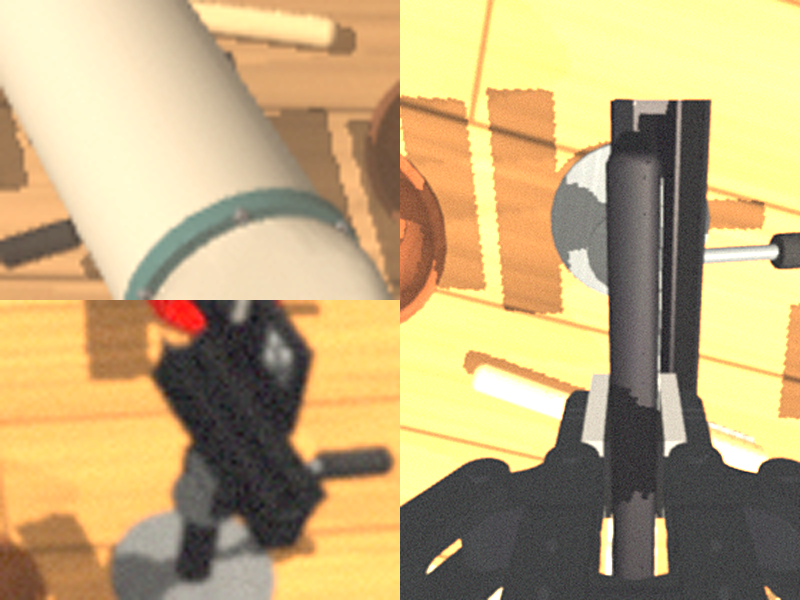

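The crop shows the phone still held square and the cradle knocked back: its lips are about 19 px behind the upright prediction. I see the cause. My w7 picture was taken while the arm was still settling, and I read the camera pose after it, so the slot position was about 2.7 mm too far back. I'll correct the head centre and measure the current tilt from this static view.

```bash
sed -i 's/^H=.*/H=np.array([561.6,129.0,120])/' h.py
cat >> h.py <<'E'
def wcam():
    C=cam("wrist");im=get_image("wrist")[:,:,::-1].copy();return C,im
def lips(C,im,s=-1.306):
    "outer edges of the lips in a wrist view with tool yaw ~105: columns -> tilt"
    from scipy.optimize import least_squares
    V=cv2.GaussianBlur(im.max(axis=2),(3,3),0).astype(float);a=[];b=[]
    for y in range(-60,-19,8):
        pb=proj(C,H+Ro.from_euler("z",s).apply([-25,y,66]));r=int(round(pb[1]))
        row=V[r];c=int(pb[0])-12
        k=np.where(row[c:c+60]>85)[0]
        # first long bright run
        for j in k:
            if (row[c+j:c+j+4]>85).all(): b.append((c+j-.5,r,y));break
    return b
E
python3 - <<'E'
from h import *
from scipy.optimize import brentq
d=np.load("w10.npz");C=(d["K"],d["R"],d["t"]);im=cv2.imread("pics/w10.png") if 0 else cv2.imread("pics/wrist10.png")
b=lips(C,im);print(b)
for c,r,y in b:
    f=lambda k:proj(C,H+Ro.from_euler("ZY",[-1.306,k]).apply([-20.7,y,68]))[0]-c
    print(y,f(-.5),f(.3),brentq(f,-.6,.3) if f(-.6)*f(.3)<0 else None)
g=im.max(axis=2)
for r in(75,85,140):print(r,g[r,255:350:3])
E
```

```text
[(np.float64(334.5), 117, -60), (np.float64(334.5), 130, -52), (np.float64(334.5), 143, -44), (np.float64(335.5), 156, -36), (np.float64(332.5), 168, -28), (np.float64(331.5), 180, -20)]
-60 21.394294943909017 -56.254959314940606 -0.22040700024553825
-52 20.657003781083574 -56.18937778206697 -0.22645456839651792
-44 19.934705307550075 -56.12524510396253 -0.23253001322269468
-36 18.226946815529516 -57.062513792133075 -0.2502604230120923
-28 20.533293641780404 -54.00113841100193 -0.22156695027922477
-20 20.853328277419678 -52.94107546816201 -0.2157877083760113
75 [237 237 238 239 115  32  31  38  36  35 105 105 103 105 107 101 106  89
  23  24 111  25  28  28  28  25  30  49 246 242 241 240]
85 [236 238 237 240 143  37  31  29  34  44 103  25  23  23  30  22  19  24
  16  20 103  28  28  23  33  31  29  69 240 235 235 234]
140 [ 73  98 138  81  25  38  41  44  52  56  62  66  76  66  49  33 126  22
  21  81  41  25  30  26  25  23  36 177 169 158 172 140]
```

```bash

python3 -m handwheel '[[[0,0.018,0],[0,0,0],-1],[[0,0.018,0],[0,0,0],-1],[[0,0.018,0],[0,0,0],-1],[[0,0,0],[0,0,0],-1],[[0,0,0.028],[0,0,0],-1],[[0,0,0.028],[0,0,0],-1],[[0,0,0.028],[0,0,0],-1],[[0,0,0],[0,0,0],-1],[[0,0,0],[0,0,0],-1]]'
cat >> h.py <<'E'
def rel(s=-1.306):
    p,R=pose();o=observe();f=Ro.from_euler("z",s);M=R.as_matrix();print("TCP in head frame",f.inv().apply(p-H).round(1),"yaw",np.degrees(np.arctan2(M[1,1],M[0,1])).round(2),"z-axis",f.inv().apply(M[:,2]).round(3),"F head",f.inv().apply(o["force"]).round(1))
E
python3 -c "
from h import *
rel()"
```

```text
time_s: 22.2
tool_pos: [545.9, 183.4, 217.4]
tool_rot: [-0.002, -0.132, 0.991, -0.001]
force: [0.5, 0.1, -1.4]
opening: 10.9
finger_force: 59.7
TCP in head frame [-56.6  -0.9  97.4] yaw 105.14 z-axis [ 0.002 -0.004 -1.   ] F head [-0.   0.5 -1.4]
```

```bash

python3 -m handwheel '[[[0,-0.0035,0],[0,0,0],-1],[[0,-0.0035,0],[0,0,0],-1],[[0,-0.0035,0],[0,0,0],-1],[[0,-0.0035,0],[0,0,0],-1],[[0,-0.0035,0],[0,0,0],-1],[[0,0,0],[0,0,0],-1]]'
python3 -c "
from h import *
rel()"
python3 -m handwheel '[[[0,-0.0035,0],[0,0,0],-1],[[0,-0.0035,0],[0,0,0],-1],[[0,-0.0035,0],[0,0,0],-1],[[0,0,0],[0,0,0],-1],[[0,0,0],[0,0,0],-1]]'
python3 -c "
from h import *
rel()"
```

```text
time_s: 22.7
tool_pos: [551.8, 169.0, 220.2]
tool_rot: [0.001, -0.131, 0.991, 0.001]
force: [-0.5, 3.7, -0.3]
opening: 10.9
finger_force: 60.2
TCP in head frame [-41.1   1.  100.2] yaw 105.11 z-axis [-0.002  0.003 -1.   ] F head [-3.7  0.5 -0.3]
time_s: 23.12
tool_pos: [554.2, 161.8, 220.8]
tool_rot: [0.002, -0.133, 0.991, 0.003]
force: [-2.8, 8.4, 3.9]
opening: 10.9
finger_force: 60.8
TCP in head frame [-33.6   1.5 100.8] yaw 105.23 z-axis [-0.005  0.004 -1.   ] F head [-8.8 -0.5  3.9]
```

```bash

python3 -m handwheel '[[[0,-0.0024,0],[0,0,0],-1],[[0,-0.0024,0],[0,0,0],-1],[[0,-0.0024,0],[0,0,0],-1],[[0,0,0],[0,0,0],-1],[[0,0,0],[0,0,0],-1]]'
python3 -c "
from h import *
rel()"
```

```text
time_s: 23.53
tool_pos: [556.4, 154.0, 220.5]
tool_rot: [0.002, -0.132, 0.991, 0.002]
force: [-1.6, 7.5, 2.7]
opening: 11.1
finger_force: 60.6
TCP in head frame [-25.5   1.5 100.5] yaw 105.21 z-axis [-0.004  0.004 -1.   ] F head [-7.7  0.4  2.7]
```

```bash

python3 -m handwheel '[[[0,0.01,0],[0,0,0],-1],[[0,0.015,0],[0,0,0],-1],[[0,0,0],[0,0,0],-1],[[0,0,-0.028],[0,0,0],-1],[[0,0,-0.028],[0,0,0],-1],[[0,0,-0.028],[0,0,0],-1],[[0,0,0],[0,0,0],-1],[[0,0,0],[0,0,0],-1],[[0,0,0],[0,0,0],-1],[[0,0,0],[0,0,0],-1],[[0,0,0],[0,0,0],-1],[[0,0,0],[0,0,0],-1]]'
python3 - <<'E'
from h import *
rel();C,im=wcam();rel();cv2.imwrite("pics/w11.png",im);np.savez("w11.npz",K=C[0],R=C[1],t=C[2])
g=im.max(axis=2).astype(int);f=Ro.from_euler("z",-1.306)
for v in((-20.7,-86,68),(20.7,-86,60),(-20.7,-20,68),(20.7,-20,60),(0,-60,24)):print(v,proj(C,H+f.apply(v)).round(1))
for r in(90,110,130,150,170,190):
    print(r,g[r,160:280:3])
E
```

```text
time_s: 24.53
tool_pos: [549.1, 174.1, 301.9]
tool_rot: [-0.001, -0.132, 0.991, -0.001]
force: [0.3, -0.5, -2.1]
opening: 10.9
finger_force: 60.0
TCP in head frame [-46.8  -0.2 181.9] yaw 105.14 z-axis [ 0.002 -0.002 -1.   ] F head [ 0.6  0.1 -2.1]
TCP in head frame [-4.700e+01 -1.000e-01  1.821e+02] yaw 105.15 z-axis [ 0.002 -0.001 -1.   ] F head [ 0.5 -0.4 -1.6]
(-20.7, -86, 68) [239.8  72.4]
(20.7, -86, 60) [174.   72.6]
(-20.7, -20, 68) [243.7 179.9]
(20.7, -20, 60) [183.3 176.8]
(0, -60, 24) [219.5 111.1]
90 [139 146 148 147 143 143  23  29  22  28  20  25  21  26  22  23  22  32
  31  23  27  21  24  23  25  27  26 226 243 240 242 243 243 242 242 240
 240 239 241 244]
110 [150 150 156 146 146 147  82  30  27  19  27  25  14  26  25  26  25  27
  31  26  29  30  28  24  18  19  24  92 148 155 151 157 154 157 155 124
  23  43  40  43]
130 [149 151 149 153 149 150 159  22  25  23  22  23  27  21  24  17  18  31
  29  28  29  25  30  29  15  12  24  58 152 146 155 154 158 151 157  23
  31  39  39  46]
150 [151 153 158 162 153 160 159 122  23  25  27  15  25  29  23  15  12  34
  21  25  24  28  25  22  22  26  21  17  56  21  27  83  75  76  81  27
  30  37  46  49]
170 [155 153 155 155 155 161 162 163  26  22  29  23  25  27  26  13  11  29
  31  24  27  32  22  28  25  22  24  22 146 153 130 145 134 110 159  56
  35  36  42  50]
190 [147 145 141 138 139 137 141 138 117  20  19  25  23  22  21  23  15  22
  28  26  29  29  16  20  24  22  18  23 103 152 149 145 144 148 158  82
  33  34  39  46]
```

The static view matches the upright prediction to within half a pixel: lip edges at cols 176.5/240 against a predicted 175.6/240.4. I'll check the slot's end as well, then insert.

```bash
python3 - <<'E'
from h import *
d=np.load("w11.npz");C=(d["K"],d["R"],d["t"]);g=cv2.imread("pics/w11.png").max(axis=2).astype(int)
print(g[60:82,185],g[60:82,205],g[60:82,228])
f=Ro.from_euler("z",-1.306)
for y in(-82,-86,-90):print(y,proj(C,H+f.apply([-10,y,66])).round(1),proj(C,H+f.apply([14,y,58])).round(1))
plan(H+[0,0,181],Rdown(-74.83+180))
E
```

```text
[241 244 244 242 242 243 244 247 246 131  30  37  40  41  47  38  36  37
  19  19  21  24] [245 243 244 245 245 244 246 248 246 145  47  42  46  46  46  39  49  44
  42  26  14  18] [238 239 239 241 241 243 243 249 248 120  20  22  23  20  25  21  29  23
  24  22  19  31]
-82 [222.7  79.5] [186.2  79.5]
-86 [222.4  72.4] [185.7  72.6]
-90 [222.   65.3] [185.1  65.8]
turn [-0.09 -0.07 -0.02] then shift [-0.0001 -0.047   0.0011] | min rows 1 2
```

```bash

python3 -m handwheel '[[[0,-0.0157,0],[0,0,0],-1],[[0,-0.0157,0],[0,0,0],-1],[[0,-0.0156,0],[0,0,0],-1],[[0,0,0.012],[0,0,0],-1],[[0,0,0.012],[0,0,0],-1],[[0,0,0.012],[0,0,0],-1],[[0,0,0],[0,0,0],-1],[[0,0,0],[0,0,0],-1],[[0,0,0],[0,0,0],-1],[[0,0,0],[0,0,0],-1],[[0,0,0],[0,0,0],-1],[[0,0,0],[0,0,0],-1]]'
python3 -c "
from h import *
rel()"
```

```text
time_s: 25.58
tool_pos: [562.2, 129.3, 267.7]
tool_rot: [0.001, -0.132, 0.991, -0.001]
force: [-0.1, -0.2, -1.5]
opening: 10.9
finger_force: 59.7
TCP in head frame [-1.000e-01  6.000e-01  1.477e+02] yaw 105.14 z-axis [ 0.002  0.002 -1.   ] F head [ 0.2 -0.1 -1.5]
```

```bash

python3 -m handwheel '[[[0,0,0.004],[0,0,0],-1],[[0,0,0.004],[0,0,0],-1],[[0,0,0.004],[0,0,0],-1],[[0,0,0.004],[0,0,0],-1],[[0,0,0.004],[0,0,0],-1],[[0,0,0.004],[0,0,0],-1],[[0,0,0],[0,0,0],-1]]'
python3 -c "
from h import *
rel()"
```

```text
time_s: 26.17
tool_pos: [561.4, 128.9, 242.0]
tool_rot: [-0.001, -0.132, 0.991, -0.001]
force: [-0.3, 0.3, -1.8]
opening: 10.9
finger_force: 59.8
TCP in head frame [ 1.00e-01 -2.00e-01  1.22e+02] yaw 105.14 z-axis [ 0.001 -0.001 -1.   ] F head [-0.4 -0.2 -1.8]
```

No contact at 53 mm above the axis. Continuing in small steps.

```bash

python3 -m handwheel '[[[0,0,0.003],[0,0,0],-1],[[0,0,0.003],[0,0,0],-1],[[0,0,0.003],[0,0,0],-1],[[0,0,0],[0,0,0],-1]]'
python3 -c "
from h import *
rel()"

```

```text
time_s: 26.5
tool_pos: [561.6, 128.9, 233.5]
tool_rot: [-0.0, -0.132, 0.991, -0.001]
force: [0.4, -0.7, -2.6]
opening: 10.6
finger_force: 59.8
TCP in head frame [ 1.000e-01 -0.000e+00  1.135e+02] yaw 105.14 z-axis [ 0.002 -0.001 -1.   ] F head [ 0.8  0.2 -2.6]
```

```bash

python3 -m handwheel '[[[0,0,0.003],[0,0,0],-1],[[0,0,0],[0,0,0],-1],[[0,0,0],[0,0,0],-1]]'
python3 -c "
from h import *
rel()"

```

```text
time_s: 26.75
tool_pos: [561.9, 129.0, 231.0]
tool_rot: [0.0, -0.132, 0.991, -0.001]
force: [0.5, -0.4, -2.5]
opening: 11.2
finger_force: 59.8
TCP in head frame [  0.    0.3 111. ] yaw 105.14 z-axis [ 0.001  0.    -1.   ] F head [ 0.5  0.4 -2.5]
```

The phone is inside the straight part of the slot with no side force.

```bash

python3 -m handwheel '[[[0,0,0.003],[0,0,0],-1],[[0,0,0.003],[0,0,0],-1],[[0,0,0.003],[0,0,0],-1],[[0,0,0.003],[0,0,0],-1],[[0,0,0],[0,0,0],-1]]'
python3 -m handwheel '[[[0,0,0.002],[0,0,0],-1],[[0,0,0.002],[0,0,0],-1],[[0,0,0],[0,0,0],-1],[[0,0,0],[0,0,0],-1]]'
python3 -c "
from h import *
rel()"

```

```text
time_s: 27.17
tool_pos: [561.5, 128.9, 218.3]
tool_rot: [-0.0, -0.132, 0.991, -0.001]
force: [-0.4, -0.6, -2.3]
opening: 10.9
finger_force: 59.8
time_s: 27.5
tool_pos: [561.9, 129.1, 215.0]
tool_rot: [0.0, -0.132, 0.991, -0.001]
force: [0.5, -0.6, -1.5]
opening: 11.2
finger_force: 59.8
TCP in head frame [ 0.   0.3 95. ] yaw 105.14 z-axis [ 0.001  0.    -1.   ] F head [ 0.7  0.3 -1.5]
```

```bash

python3 -m handwheel '[[[0,0,0.0015],[0,0,0],-1],[[0,0,0],[0,0,0],-1],[[0,0,0],[0,0,0],-1]]'
python3 -m handwheel '[[[0,0,0.0015],[0,0,0],-1],[[0,0,0],[0,0,0],-1],[[0,0,0],[0,0,0],-1]]'
python3 -c "
from h import *
rel()"

```

```text
time_s: 27.75
tool_pos: [562.2, 129.2, 214.0]
tool_rot: [0.001, -0.132, 0.991, -0.001]
force: [-1.1, -0.4, 0.8]
opening: 11.1
finger_force: 60.3
time_s: 28.0
tool_pos: [561.9, 129.3, 213.0]
tool_rot: [0.001, -0.132, 0.991, -0.001]
force: [-3.8, -0.5, 6.4]
opening: 11.0
finger_force: 61.2
TCP in head frame [-0.2  0.4 93. ] yaw 105.14 z-axis [ 0.002  0.001 -1.   ] F head [-0.5 -3.8  6.4]
```

```bash

python3 -m handwheel '[[[0,0,0],[0,0,0],0],[[0,0,0],[0,0,0],0],[[0,0,0],[0,0,0],1],[[0,0,0],[0,0,0],1],[[0,0,0],[0,0,0],1],[[0,0,-0.01],[0,0,0],1],[[0,0,-0.025],[0,0,0],1],[[0,0,-0.03],[0,0,0],1],[[0,0,-0.03],[0,0,0],1],[[0,0,0],[0,0,0],1],[[0,0,0],[0,0,0],1]]'
python3 -m handwheel '[[[0,0.025,0],[0,0,0],1],[[0,0.025,0],[0,0,0],1],[[0,0.025,0],[0,0,0],1],[[0,0.025,0],[0,0,0],1],[[0,0.025,0],[0,0,0],1],[[0,0,0],[0,0,6.43],1],[[0,0,0],[0,0,6.43],1],[[0,0,0],[0,0,6.43],1],[[0,0,0],[0,0,6.43],1],[[0,0,0],[0,0,6.43],1],[[0,0,0],[0,0,6.43],1],[[0,0,0],[0,0,6.43],1]]'
python3 -m handwheel '[[[0,0,0],[0,0,6.43],1],[[0,0,0],[0,0,6.43],1],[[0,0,0],[0,0,6.43],1],[[0,0,0],[0,0,6.43],1],[[0,0,0],[0,0,6.43],1],[[0,0,0],[0,0,6.43],1],[[0,0,0],[0,0,6.43],1],[[0,0,0],[0,0,0],1],[[0,0,0],[0,0,0],1],[[0,0,0],[0,0,0],1]]'
python3 - <<'E'
from h import *
rel();C,im=wcam();rel();cv2.imwrite("pics/w12.png",im);np.savez("w12.npz",K=C[0],R=C[1],t=C[2])
g=im.max(axis=2).astype(int)
for k in(-.05,0,.05):
    f=Ro.from_euler("ZY",[-1.306,k]);print(k,[proj(C,H+f.apply(v)).round(1).tolist() for v in((-94,0,0),(-125,0,0),(-156,0,0),(-20.7,-60,68),(-20.7,60,68),(0,-75,99),(0,75,99))])
f=Ro.from_euler("z",-1.306)
for a in(110,125,140):
    c,r=proj(C,H+f.apply([-a,0,0]));r=int(r);k=np.where(g[r,240:330]<70)[0]+240
    if len(k):print(a,r,k.min(),k.max(),"mid",(k.min()+k.max())/2,"depth",373.7*24/(k.max()-k.min()+.8),"pred",(C[1]@(H+f.apply([-a,0,0]))+C[2])[2])
# dark profile up the middle columns (rows)
for c in(200,240,283,330,370):print(c,[(r,int(g[r,c])) for r in range(150,330,6)])
plan(*crad(-1.306,0))
E
```

```text
time_s: 28.92
tool_pos: [562.9, 129.7, 309.6]
tool_rot: [0.003, -0.132, 0.991, -0.0]
force: [0.1, 0.1, -0.6]
opening: 85.5
finger_force: 0.0
time_s: 29.92
tool_pos: [528.6, 249.4, 305.7]
tool_rot: [-0.0, 0.26, 0.966, -0.001]
force: [0.3, 0.3, 0.3]
opening: 85.2
finger_force: 0.0
time_s: 30.75
tool_pos: [528.9, 249.7, 306.4]
tool_rot: [0.001, 0.607, 0.795, -0.001]
force: [0.7, -1.0, 0.7]
opening: 85.5
finger_force: 0.0
TCP in head frame [-125.1    0.   186.4] yaw 15.28 z-axis [ 0.002 -0.001 -1.   ] F head [1.1 0.4 0.7]
TCP in head frame [-1.251e+02  1.000e-01  1.865e+02] yaw 15.25 z-axis [ 0.002 -0.    -1.   ] F head [ 0.  -0.4 -0.6]
-0.05 [[283.2, 212.1], [283.2, 178.0], [283.3, 142.0], [204.9, 329.3], [360.9, 329.5], [176.4, 381.0], [389.2, 381.4]]
0 [[283.2, 213.9], [283.2, 179.7], [283.3, 143.3], [204.9, 333.9], [360.9, 334.1], [177.0, 386.7], [388.6, 387.1]]
0.05 [[283.2, 215.9], [283.2, 181.8], [283.3, 145.2], [205.0, 338.4], [360.9, 338.7], [177.7, 392.0], [387.9, 392.4]]
110 196 270 296 mid 283.0 depth 334.6567164179104 pred 322.8257129065944
125 179 270 296 mid 283.0 depth 33
[... 1284 characters left out ...]
, 219), (204, 224), (210, 220), (216, 215), (222, 216), (228, 214), (234, 214), (240, 106), (246, 106), (252, 108), (258, 101), (264, 98), (270, 166), (276, 222), (282, 213), (288, 209), (294, 188), (300, 97), (306, 22), (312, 16), (318, 16), (324, 16)]
370 [(150, 200), (156, 209), (162, 217), (168, 215), (174, 207), (180, 203), (186, 206), (192, 205), (198, 204), (204, 195), (210, 199), (216, 203), (222, 208), (228, 187), (234, 123), (240, 152), (246, 197), (252, 201), (258, 200), (264, 208), (270, 191), (276, 190), (282, 188), (288, 179), (294, 185), (300, 176), (306, 69), (312, 23), (318, 20), (324, 21)]
turn [-0.02  0.09  0.08] then shift [-1.000e-04 -1.000e-04  1.835e-01] | min rows 1 7
```

```bash
python3 - <<'E'
from h import *
from scipy.optimize import brentq
d=np.load("w12.npz");C=(d["K"],d["R"],d["t"]);im=cv2.imread("pics/w12.png");g=im.max(axis=2).astype(float)
for k in(-.15,0):
    f=Ro.from_euler("ZY",[-1.306,k]);print(k,[(v,proj(C,H+f.apply(v)).round(1).tolist()) for v in((-14,60,10),(-14,60,20),(-14,60,58),(-20.7,87.5,68),(-20.7,-87.5,68),(0,75,99),(0,-75,99))])
# bar width subpixel
W=[]
for r in range(150,212,4):
    L=g[r-1:r+2].mean(0);lo=35;l=L[255:266].mean();h_=L[302:312].mean()
    a=np.interp(-(l+lo)/2,-L[260:278],np.arange(260,278));b=np.interp((h_+lo)/2,L[288:306],np.arange(288,306));W.append((r,round(b-a,2),round((a+b)/2,1)))
print(W)
for r in range(300,345,4):
    k=np.where(g[r]<60)[0];k=k[(k>150)&(k<420)];print(r,k.min(),k.max(),end="; ")
print()
print([(r,int(g[r,283])) for r in range(300,420,5)])
print("bar ends",[(r,int(g[r,283])) for r in range(120,150,2)],[(r,int(g[r,283])) for r in range(208,226,2)])
E
```

```text
-0.15 [((-14, 60, 10), [347.8, 296.5]), ((-14, 60, 20), [349.7, 301.2]), ((-14, 60, 58), [358.0, 321.9]), ((-20.7, 87.5, 68), [396.5, 320.2]), ((-20.7, -87.5, 68), [169.4, 319.8]), ((0, 75, 99), [390.2, 369.2]), ((0, -75, 99), [175.5, 368.8])]
0 [((-14, 60, 10), [348.1, 299.1]), ((-14, 60, 20), [349.9, 305.4]), ((-14, 60, 58), [357.9, 333.0]), ((-20.7, 87.5, 68), [396.7, 334.2]), ((-20.7, -87.5, 68), [169.2, 333.8]), ((0, 75, 99), [388.6, 387.1]), ((0, -75, 99), [177.0, 386.7])]
[(150, np.float64(28.2), np.float64(283.8)), (154, np.float64(28.14), np.float64(283.8)), (158, np.float64(28.05), np.float64(283.7)), (162, np.float64(28.05), np.float64(283.7)), (166, np.float64(28.12), np.float64(283.6)), (170, np.float64(28.19), np.float64(283.5)), (174, np.float64(28.49), np.float64(283.3)), (178, np.float64(29.12), np.float64(283.1)), (182, np.float64(29.84), np.float64(282.5)), (186, np.float64(30.05), np.float64(282.4)), (190, np.float64(30.21), np.float64(282.2)), (194, np.float64(28.4), np.float64(283.0)), (198, np.float64(28.43), np.float64(282.7)), (202, np.float64(28.1), np.float64(282.9)), (206, np.float64(28.43), np.float64(282.7)), (210, np.float64(36.41), np.float64(283.5))]
300 155 411; 304 153 414; 308 151 416; 312 151 418; 316 151 419; 320 151 419; 324 151 419; 328 151 419; 332 151 419; 336 151 419; 340 151 419; 344 151 419; 
[(300, 105), (305, 31), (310, 6), (315, 12), (320, 19), (325, 17), (330, 0), (335, 19), (340, 70), (345, 106), (350, 104), (355, 109), (360, 101), (365, 103), (370, 108), (375, 105), (380, 22), (385, 14), (390, 21), (395, 58), (400, 51), (405, 45), (410, 36), (415, 22)]
bar ends [(120, 146), (122, 130), (124, 120), (126, 116), (128, 122), (130, 136), (132, 151), (134, 169), (136, 185), (138, 194), (140, 206), (142, 192), (144, 20), (146, 36), (148, 36)] [(208, 34), (210, 31), (212, 34), (214, 36), (216, 30), (218, 41), (220, 90), (222, 104), (224, 108)]
```

The cradle is still upright and the phone is seated with its screen towards the back. Grasping the handle.

```bash

python3 -m handwheel '[[[0,0,0.03],[0,0,0],1],[[0,0,0.03],[0,0,0],1],[[0,0,0.03],[0,0,0],1],[[0,0,0.03],[0,0,0],1],[[0,0,0.03],[0,0,0],1],[[0,0,0.02],[0,0,0],1],[[0,0,0.0135],[0,0,0],1],[[0,0,0],[0,0,0],1],[[0,0,0],[0,0,0],1],[[0,0,0],[0,0,0],1]]'
python3 -c "
from h import *
grip();plan(*crad(-1.306,0))"
```

```text
time_s: 31.63
tool_pos: [530.1, 249.9, 124.3]
tool_rot: [0.001, 0.608, 0.794, 0.001]
force: [0.3, 0.1, 0.1]
opening: 85.4
finger_force: 0.0
p [530.1 249.9 124.3] dist 125.0 swivel pos/tool -1.316 -1.307 tilt pos/tool 0.011 -0.001
turn [ 0.12  0.05 -0.03] then shift [ 0.     -0.0012  0.0013] | min rows 1 1
```

```bash

python3 -m handwheel '[[[0,-0.0012,0.0013],[0,0,0],1],[[0,0,0],[0,0,0],1],[[0,0,0],[0,0,0],-1],[[0,0,0],[0,0,0],-1],[[0,0,0],[0,0,0],-1],[[0,0,0],[0,0,0],-1],[[0,0,0],[0,0,0],-1],[[0,0,0],[0,0,0],-1],[[0,0,0],[0,0,0],-1],[[0,0,0],[0,0,0],-1]]'
python3 - <<'E'
from h import *
grip();arc([0,0,1],-.75,1);y=pose()[1].as_matrix()[:,1];arc(y,20,12)
E
```

```text
time_s: 32.47
tool_pos: [528.6, 249.5, 122.4]
tool_rot: [0.001, 0.608, 0.794, 0.0]
force: [0.9, -0.4, 2.1]
opening: 22.2
finger_force: 58.6
p [528.6 249.5 122.4] dist 124.9 swivel pos/tool -1.303 -1.307 tilt pos/tool -0.005 -0.001
n 1 shift [-0.       0.00164  0.     ] turn [ 0.001 -0.001  0.75 ]
n 12 shift [-0.00013  0.      -0.00363] turn [ 0.     1.667 -0.   ]
```

```bash

python3 -m handwheel '[[[0,0.0016,0],[0,0,0.75],-1],[[0,0,0],[0,0,0],-1],[[-0.00013,0,-0.00363],[0,1.667,0],-1],[[-0.00013,0,-0.00363],[0,1.667,0],-1],[[-0.00013,0,-0.00363],[0,1.667,0],-1],[[-0.00013,0,-0.00363],[0,1.667,0],-1],[[-0.00013,0,-0.00363],[0,1.667,0],-1],[[-0.00013,0,-0.00363],[0,1.667,0],-1],[[0,0,0],[0,0,0],-1]]'
python3 -c "
from h import *
grip();print(observe()['force'])"
python3 -m handwheel '[[[-0.00013,0,-0.00363],[0,1.667,0],-1],[[-0.00013,0,-0.00363],[0,1.667,0],-1],[[-0.00013,0,-0.00363],[0,1.667,0],-1],[[-0.00013,0,-0.00363],[0,1.667,0],-1],[[-0.00013,0,-0.00363],[0,1.667,0],-1],[[-0.00013,0,-0.00363],[0,1.667,0],-1],[[0,0,0],[0,0,0],-1],[[0,0,0],[0,0,0],-1],[[0,0,0],[0,0,0],-1]]'
python3 -c "
from h import *
grip();print(observe()['force'])
p,R=crad(-1.319,.349);plan(p,R)"
```

```text
time_s: 33.22
tool_pos: [530.4, 247.5, 143.9]
tool_rot: [-0.069, 0.611, 0.787, 0.054]
force: [0.4, 2.0, -0.3]
opening: 22.6
finger_force: 59.0
p [530.4 247.5 143.9] dist 124.8 swivel pos/tool -1.313 -1.321 tilt pos/tool 0.168 0.176
[ 0.37015249  1.98339912 -0.30829122]
time_s: 33.97
tool_pos: [531.8, 241.8, 164.6]
tool_rot: [-0.136, 0.604, 0.778, 0.106]
force: [-0.1, 1.4, 1.0]
opening: 22.4
finger_force: 59.3
p [531.8 241.8 164.6] dist 124.9 swivel pos/tool -1.313 -1.32 tilt pos/tool 0.341 0.347
[-0.14534133  1.39079805  0.98158768]
turn [ 0.05  0.11 -0.03] then shift [ 0.0001  0.0008 -0.001 ] | min rows 1 1
```

```bash

python3 -m handwheel '[[[0,0.0008,-0.001],[0,0.1,0],-1],[[0,0,0],[0,0,0],-1],[[0,0,0],[0,0,0],-1],[[0,0,0],[0,0,0],-1]]'
python3 -c "
from h import *
grip()"
python3 -m handwheel '[[[0,0,0],[0,0,0],0],[[0,0,0],[0,0,0],0],[[0,0,0],[0,0,0],1],[[0,0,0],[0,0,0],1],[[0,0,0],[0,0,0],1],[[0,0,-0.015],[0,0,0],1],[[0.005,0,-0.025],[0,0,0],1],[[0.02,0,-0.025],[0,0,0],1],[[0.02,0,-0.025],[0,0,0],1],[[0.02,0,-0.025],[0,0,0],1],[[0,0,0],[0,0,0],1],[[0,0,0],[0,0,0],1]]'
python3 -m handwheel '[[[0,0,-0.02],[0,-5,0],1],[[0,0,-0.02],[0,-5,0],1],[[0,0,-0.02],[0,-5,0],1],[[0,0,-0.02],[0,-5,0],1],[[0,0,0],[0,0,0],1],[[0,0,0],[0,0,0],1],[[0,0,0],[0,0,0],1]]'
python3 - <<'E'
from h import *
s=-1.318
rel(s);C,im=wcam();rel(s);cv2.imwrite("pics/w13.png",im);np.savez("w13.npz",K=C[0],R=C[1],t=C[2])
g=im.max(axis=2).astype(int)
for k in(.30,.35,.40):
    f=Ro.from_euler("ZY",[s,k]);print(k,[proj(C,H+f.apply(v)).round(1).tolist() for v in((-94,0,0),(-125,0,0),(-156,0,0),(-20.7,-60,68),(-20.7,60,68),(-6,-75,99),(-6,75,99),(6,0,99))])
for c in(220,250,283,320,350):print(c,[(r,int(g[r,c])) for r in range(120,400,6)])
E
```

```text
time_s: 34.3
tool_pos: [532.0, 241.6, 165.3]
tool_rot: [-0.137, 0.604, 0.778, 0.106]
force: [-1.7, 0.8, -1.4]
opening: 22.3
finger_force: 59.0
p [532.  241.6 165.3] dist 124.9 swivel pos/tool -1.314 -1.32 tilt pos/tool 0.347 0.349
time_s: 35.3
tool_pos: [527.8, 263.6, 298.1]
tool_rot: [-0.136, 0.603, 0.779, 0.109]
force: [0.1, 0.3, -0.8]
opening: 85.2
finger_force: 0.0
time_s: 35.88
tool_pos: [531.1, 244.6, 371.8]
tool_rot: [-0.001, 0.613, 0.79, -0.001]
force: [0.4, -1.2, -1.0]
opening: 85.1
finger_force: 0.0
TCP in head frame [-119.5   -0.6  251.8] yaw 14.33 z-axis [ 0.    -0.002 -1.   ] F head [ 1.2  0.1 -1. ]
TCP in head frame [-118.8   -0.6  251.6] yaw 14.25 z-axis [ 0.    -0.003 -1.   ] F head [ 0.4 -0.3 -0.4]
0.3 [[284.4, 199.3], [284.4, 171.9], [284.3, 141.4], [220.8, 304.8], [348.5, 304.6], [201.1, 343.3], [368.4, 343.2], [284.7, 351.0]]
0.35 [[284.4, 202.2], [284.4, 175.6], [284.3, 145.7], [221.1, 307.9], [348.2, 307.8], [201.8, 346.7], [367.7, 346.6], [284.7, 353.6]]
0.4 [[284.4, 205.4], [284.4, 179.7], [284.3, 150.6], [221.3, 311.0], [348.0, 310.8], [202.5, 349.8], [367.0,
[... 2067 characters left out ...]
35), (330, 134), (336, 134), (342, 132), (348, 54), (354, 25), (360, 91), (366, 81), (372, 86), (378, 87), (384, 88), (390, 84), (396, 110)]
350 [(120, 103), (126, 103), (132, 194), (138, 198), (144, 200), (150, 198), (156, 203), (162, 198), (168, 200), (174, 208), (180, 206), (186, 198), (192, 198), (198, 195), (204, 201), (210, 200), (216, 186), (222, 190), (228, 195), (234, 204), (240, 165), (246, 116), (252, 157), (258, 170), (264, 175), (270, 172), (276, 13), (282, 29), (288, 22), (294, 30), (300, 25), (306, 7), (312, 138), (318, 140), (324, 140), (330, 141), (336, 137), (342, 143), (348, 52), (354, 23), (360, 186), (366, 189), (372, 181), (378, 175), (384, 168), (390, 174), (396, 189)]
```

The final check matches a 0.35 rad tilt with the phone seated: lip edge at row 309 against a predicted 308, phone top at row 347 against 346.6. The robot is clear, so I'm handing in.

```bash
python3 -c "
from cell import *
print(close_job())"
```

```text
the job is handed in; nothing more can be done
None
```

I handed the job in: the phone is fully home in the cradle, lens side to the bowl, and the cradle is tilted forward about 20° and facing the bowl; my first insertion try knocked the empty cradle back about 0.2 rad, so I pushed it upright again with the held phone before sliding the phone in.

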